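# Put the hole saws back on their board in order of size

## Task

Put the four hole saws back on the dowel board, teeth down, one over each dowel and standing flat on the board, in order of size: the largest on the dowel next to the arbor, then smaller and smaller towards the tin at the other end. Do not knock over the jar of screws.

Things in the scene. Friction and masses are not known exactly. Their poses are not given: they have to be found in the camera images.
- saw_60: Hole saw, the largest of four: a dark steel cup standing on its toothed rim, closed flat end with a threaded hole upwards. Outside diameter 60 mm, height 44 mm, wall 3 mm, closed end 6 mm thick, so 38 mm deep inside. About 200 g, loose on the bench top (z = 0) somewhere right of the board. Origin: on its axis at the level of the teeth (underside); z along the axis towards the closed end. All round, so any grip across its diameter will do.
- saw_50: Hole saw, the second largest of four: a dark steel cup standing on its toothed rim, closed flat end with a threaded hole upwards. Outside diameter 50 mm, height 44 mm, wall 3 mm, closed end 6 mm thick, so 38 mm deep inside. About 150 g, loose on the bench top (z = 0) somewhere right of the board. Origin: on its axis at the level of the teeth (underside); z along the axis towards the closed end. All round, so any grip across its diameter will do.
- saw_40: Hole saw, the third largest of four: a dark steel cup standing on its toothed rim, closed flat end with a threaded hole upwards. Outside diameter 40 mm, height 44 mm, wall 3 mm, closed end 6 mm thick, so 38 mm deep inside. About 110 g, loose on the bench top (z = 0) somewhere right of the board. Origin: on its axis at the level of the teeth (underside); z along the axis towards the closed end. All round, so any grip across its diameter will do.
- saw_32: Hole saw, the smallest of four: a dark steel cup standing on its toothed rim, closed flat end with a threaded hole upwards. Outside diameter 32 mm, height 44 mm, wall 3 mm, closed end 6 mm thick, so 38 mm deep inside. About 80 g, loose on the bench top (z = 0) somewhere right of the board. Origin: on its axis at the level of the teeth (underside); z along the axis towards the closed end. All round, so any grip across its diameter will do.
- dowel_a: Wooden dowel first in the row of four, counted from the board's end nearest the robot. 10 mm in diameter, it stands 30 mm above the top of the plywood hole-saw board, which is fixed to the bench, 18 mm thick, 420 mm long and 90 mm wide, dowels 72 mm apart along its middle. Origin: at the dowel's foot, on the board's top face; z up, x along the row away from the robot, y across the board.
- dowel_b: Wooden dowel second in the row of four, counted from the board's end nearest the robot. 10 mm in diameter, it stands 30 mm above the top of the plywood hole-saw board, which is fixed to the bench, 18 mm thick, 420 mm long and 90 mm wide, dowels 72 mm apart along its middle. Origin: at the dowel's foot, on the board's top face; z up, x along the row away from the robot, y across the board.
- dowel_c: Wooden dowel third in the row of four, counted from the board's end nearest the robot. 10 mm in diameter, it stands 30 mm above the top of the plywood hole-saw board, which is fixed to the bench, 18 mm thick, 420 mm long and 90 mm wide, dowels 72 mm apart along its middle. Origin: at the dowel's foot, on the board's top face; z up, x along the row away from the robot, y across the board.
- dowel_d: Wooden dowel fourth in the row of four, counted from the board's end nearest the robot. 10 mm in diameter, it stands 30 mm above the top of the plywood hole-saw board, which is fixed to the bench, 18 mm thick, 420 mm long and 90 mm wide, dowels 72 mm apart along its middle. Origin: at the dowel's foot, on the board's top face; z up, x along the row away from the robot, y across the board.
- arbor: The arbor: dark steel collar 28 mm in diameter and 17 mm high with an 11 mm bright hexagonal shank upright in it, top 48 mm above the board, fixed. It stands in line with the dowels, 67 mm beyond the end dowel of the row, at one end of the board or the other (it changes); a flat aluminium tin, 49 mm in diameter and 22 mm high, stands in the same way at the other end. Origin: on its axis, on the board's top face.
- screw_jar: Small glass jar of brass screws with a steel lid, 54 mm in diameter, 61 mm high, about 160 g, loose, standing among the hole saws. Origin: centre of its underside; z up.

How it is judged:
By the outcome, as a careful person would: the job done as asked, in the order asked, and still so for the second after the job is handed in, with the robot touching nothing.
It also fails if it takes over 102 s, if anything falls off the work surface, if the arm or the gripper's body presses on something with over 40 N, if the wrist force passes 120 N, or if a joint passes its speed limit or range.

## Robot

A 6-joint arm with a two-finger parallel gripper is mounted at the origin on the work surface. World frame = base frame: x ahead of the robot, y to its left, z up, the work surface at z = 0. Lengths are in m, angles in rad, forces in N, time in s.
With the tool pointing down it reaches from about 0.425 to 0.925 m from the base axis. Payload 12.5 kg.
Tool frame: the origin (TCP) lies at the very end of the fingers, on their centre line; the grasp point (between the pads) lies 19 mm behind it; z points along the fingers, y is the direction in which the jaws open and shut (so a half turn about z gives the same grasp; the last joint's range is limited). The gripper opens to 85 mm and grips with 20 to 120 N. Pads are 22 mm wide; open, the fingers measure 114 mm over their backs; the gripper's body (76 mm by 85 mm) begins 54 mm behind the grasp point. The pads swing forward as they close: fully open they stand 13 mm farther back than shut.
Start: joints at [1.155, 0.491, 1.559, -0, 1.092, -0.106], TCP at [0.191, 0.595, 0.231] pointing down, gripper open.
Joint ranges: [-3.1, 3.1], [-0.84, 2.19], [0.05, 2.79], [-1.13, 4.28], [0.06, 2.93], [-2.69, 2.69]. Speed limits (rad/s): [2.22, 2.22, 2.79, 3.14, 3.14, 3.14].

## Interface

Orientations are given as a unit quaternion [x, y, z, w].
In Python, from plant import * gives the robot as it stands. The module is installed in compiled form; this text tells all that it offers.
- The arm moves only by the shell command python3 -m pendant 'ROWS' [FORCE]. ROWS is JSON, a list of rows, each an object of numbers: "rx", "ry", "rz": the turn, a rotation vector about the tool's x, y, z scaled (see below); "dx", "dy", "dz": the shift along the tool's x, y, z scaled (see below); "jaw": the finger opening in mm, from 0 to 85.4. A call has 1 to 20 rows; each row shifts and turns the commanded pose from where the row before left it, along the tool's axes as they then stand; what a row does not reach is not made up. The controller multiplies each number of a shift by 0.025 m and each number of a turn by 0.08 rad. A row lasts 1/12 s, in which the tool goes at most 41.7 mm and 7.16 degrees, less where a joint would pass 70% of its speed; a pose out of reach is approached as far as the arm can. A call with a number of a shift or a turn outside -1 to 1 is refused whole. A call with a gripper value outside its range is refused whole. The fingers move at their own pace and stop on an object; FORCE is the grip in N (left out, the last holds). Time passes only in rows, so rows that do not move let the fingers close. It gives the time, the measured TCP pose, the force and the opening at its end, in the units of the state.
- get_obs(): the state, without advancing time (a new reading comes with each control period).
- camera(name): name is "scene" or "top" or "wrist"; returns the picture (400x640x3 uint8, red, green, blue); there is no depth.
- camera_info(name): a dict with "K" (3x3 intrinsics, pixels), "D" ([k1, k2, p1, p2, k3] as OpenCV has them; the pictures are not rectified), "cam_to_world" (4x4, takes a point from camera to world coordinates); the wrist camera has in their place "T_tool_cam" (4x4, takes a point from camera to tool coordinates, whose origin is the TCP and whose axes are the flange's). Camera axes: x right, y up, looking along -z (the intrinsics and any distortion apply to the point x, -y, -z); pixel columns grow to the right and rows downward; lengths in m; the calibration is good to about 2 mm. A picture is of the moment at which its call begins: read the wrist's pose just before it. camera_info takes no time and is no camera call.
- finish_job(): hands the job in, once; it reports no verdict.
Trained networks look in the newest picture that a camera, given by its name, has taken for a name from the list of things; names that differ only in an ending like _2 or _b are one class to them, and where a whole thing is asked for, a point or a joint stands for the part that bears it (a point fixed in the world has none). Each returns a list of dicts, best first, with "score" (0 to 1); they miss things now and then, are a little off and sometimes report something else, mostly with a low value. They report only what shows in the picture. A call takes as long as a camera call.
- spot_in(target, camera): "point" ([row, column] in pixels, amid what is visible of it).
- outline_of(target, camera): "mask" (400x640 bool, what is visible of it) and "point" ([row, column] in pixels, amid what is visible of it).
- pinpoint(target, camera): "point" ([row, column] in pixels: a listed point, or the origin of a listed thing).
The state is a dict: "t": time; "joints": joint angles; "qd": joint speeds; "effort": joint torques, N m; "tcp_pos": TCP position; "eef_rot": TCP orientation; "contact_force": force on the tool from outside, world axes, zero at the start; "ft_torque": the same for the moment, N m; "finger_gap": finger opening in m.
Only numpy, scipy, OpenCV 4.12 (cv2) and the standard library are available. Lean on these libraries where they do the work, as an engineer would, in place of code of your own. Each camera call takes 0.05 s, during which the arm holds its last target.

## Working session

There is one attempt and no reset: what is moved stays moved. The work goes in short steps, Python scripts to look and compute and a shell command to move; the robot and the scene stay as the last step left them, time stands still between calls to the robot, and variables do not carry over. Pictures are saved under pics/ and viewed, and the job is handed in when it is done.

```bash
mkdir -p pics; python3 - <<'E'
from plant import *
import cv2
o=get_obs(); print({k:o[k] for k in ['t','tcp_pos','eef_rot','finger_gap','contact_force']})
for n in ['scene','top','wrist']:
    im=camera(n); cv2.imwrite(f'pics/{n}0.png',im[:,:,::-1])
    i=camera_info(n); print(n,i)
E
```

```text
{'t': 0.0, 'tcp_pos': array([0.19042017, 0.59503618, 0.23070485]), 'eef_rot': array([ 1.54279301e-01,  9.88027098e-01, -5.71520016e-04, -1.55649004e-04]), 'finger_gap': 0.08513906404301112, 'contact_force': array([-1.00588164, -0.27393095, -0.43584501])}
scene {'K': array([[418.24823948,   0.        , 317.3320774 ],
       [  0.        , 418.24823948, 197.11900353],
       [  0.        ,   0.        ,   1.        ]]), 'D': array([-0.01906973,  0.        ,  0.        ,  0.        ,  0.        ]), 'cam_to_world': array([[-0.84125531, -0.46670794,  0.2728978 ,  0.80878632],
       [ 0.54063075, -0.72358343,  0.42912167,  0.4395203 ],
       [-0.00281017,  0.50853783,  0.86103506,  0.95051422],
       [ 0.        ,  0.        ,  0.        ,  1.        ]])}
top {'K': array([[511.35306439,   0.        , 316.14174918],
       [  0.        , 511.35306439, 200.33544221],
       [  0.        ,   0.        ,   1.        ]]), 'D': array([-0.14922339,  0.        ,  0.        ,  0.        ,  0.        ]), 'cam_to_world': array([[-0.07782629,  0.97293547, -0.21757674,  0.24397632],
       [-0.99695834, -0.07504321,  0.02103793, -0.01599489],
       [ 0.00414089,  0.21855225,  0.97581646,  1.2512073 ],
       [ 0.        ,  0.        ,  0.        ,  1.        ]])}
wrist {'K': array([[339.66674829,   0.        , 326.64914955],
       [  0.        , 339.66674829, 200.15836945],
       [  0.        ,   0.        ,   1.        ]]), 'D': array([-0.06738501,  0.        ,  0.        ,  0.        ,  0.        ]), 'T_tool_cam': array([[-2.16936560e-04,  9.45590275e-01,  3.25359779e-01,
         8.34934545e-02],
       [ 9.99999976e-01,  2.06208282e-04,  6.74576592e-05,
         6.01692389e-06],
       [-3.30457431e-06,  3.25359786e-01, -9.45590297e-01,
        -1.42069347e-01],
       [ 0.00000000e+00,  0.00000000e+00,  0.00000000e+00,
         1.00000000e+00]])}
```

View pics/scene0.png

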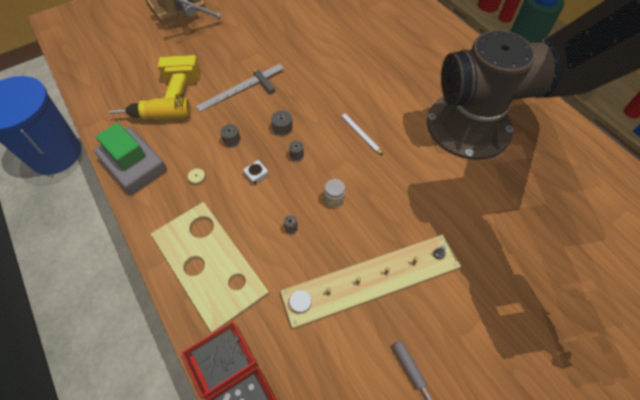

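View pics/top0.png

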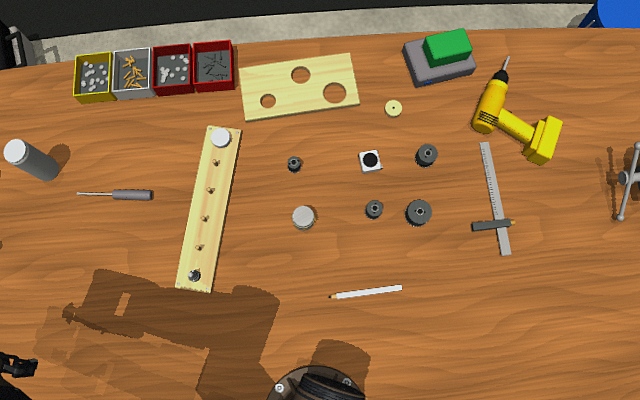

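The arbor (top view, about 195,275) is at the board's near end and the tin (220,138) at the far end, so the order is 60→a, 50→b, 40→c, 32→d. In the top view the saws look to be at (419,212), (427,154), (374,209) and (294,163), with the jar at (303,217).

```bash
cat > h.py <<'E'
from plant import *
import numpy as np, cv2
from scipy.spatial.transform import Rotation as R
def pose(name,o=None):
    i=camera_info(name)
    if name!='wrist': return i,i['cam_to_world']
    o=o or get_obs(); T=np.eye(4); T[:3,:3]=R.from_quat(o['eef_rot']).as_matrix(); T[:3,3]=o['tcp_pos']
    return i,T@i['T_tool_cam']
def ray(name,rc,o=None):
    i,T=pose(name,o)
    p=cv2.undistortPoints(np.array([[[rc[1],rc[0]]]],float),i['K'],i['D'])[0,0]
    return T[:3,3],T[:3,:3]@np.array([p[0],-p[1],-1])
def at_z(name,rc,z,o=None):
    c,d=ray(name,rc,o); return c+d*(z-c[2])/d[2]
def proj(name,P,o=None):
    i,T=pose(name,o); q=(np.asarray(P,float).reshape(-1,3)-T[:3,3])@T[:3,:3]
    q=q*[1,-1,-1]
    return cv2.projectPoints(q.reshape(-1,1,3),np.zeros(3),np.zeros(3),i['K'],i['D'])[0][:,0,::-1]
E
python3 - <<'E'
from h import *
np.set_printoptions(precision=4,suppress=True)
camera('top');camera('scene')
for n in ['saw_60','saw_50','saw_40','saw_32','dowel_a','dowel_b','arbor','screw_jar']:
    for c in ['top','scene']:
        z={'s':0,'d':.018,'a':.018}[n[0]]
        for r in pinpoint(n,c)[:5]: 
            print(n,c,np.round(r['point'],1),round(r['score'],2),at_z(c,r['point'],z)[:2])
E
```

```text
saw_60 top [214.5 416.1] 0.78 [ 0.4674 -0.2902]
saw_60 top [165.1 291.4] 0.68 [0.6196 0.0127]
saw_60 top [156.3 423.9] 0.61 [ 0.6176 -0.3292]
saw_60 top [211.  372.4] 0.61 [ 0.4849 -0.1812]
saw_60 scene [127.6 281.2] 0.91 [ 0.4686 -0.2906]
saw_60 scene [138.7 230.7] 0.64 [ 0.6117 -0.3341]
saw_60 scene [156.4 297.2] 0.59 [ 0.4833 -0.1762]
saw_60 scene [227.2 293.3] 0.56 [0.6065 0.0072]
saw_50 top [214.5 416.1] 0.78 [ 0.4674 -0.2902]
saw_50 top [165.1 291.4] 0.68 [0.6196 0.0127]
saw_50 top [156.3 423.9] 0.61 [ 0.6176 -0.3292]
saw_50 top [211.  372.4] 0.61 [ 0.4849 -0.1812]
saw_50 scene [127.6 281.2] 0.91 [ 0.4686 -0.2906]
saw_50 scene [138.7 230.7] 0.64 [ 0.6117 -0.3341]
saw_50 scene [156.4 297.2] 0.59 [ 0.4833 -0.1762]
saw_50 scene [227.2 293.3] 0.56 [0.6065 0.0072]
saw_40 top [214.5 416.1] 0.78 [ 0.4674 -0.2902]
saw_40 top [165.1 291.4] 0.68 [0.6196 0.0127]
saw_40 top [156.3 423.9] 0.61 [ 0.6176 -0.3292]
saw_40 top [211.  372.4] 0.61 [ 0.4849 -0.1812]
saw_40 scene [127.6 281.2] 0.91 [ 0.4686 -0.2906]
saw_40 scene [138.7 230.7] 0.64 [ 0.6117 -0.3341]
saw_40 scene [156.4 297.2] 0.59 [ 
[... 711 characters left out ...]
.1] 0.43 [0.6313 0.208 ]
dowel_a scene [260.3 414.7] 0.41 [0.413  0.2472]
dowel_b top [163.3 214.4] 0.6 [0.6344 0.2063]
dowel_b top [193.6 212.3] 0.55 [0.556  0.2141]
dowel_b top [250.6 200.9] 0.43 [0.4154 0.2473]
dowel_b scene [271.8 385. ] 0.6 [0.4899 0.2317]
dowel_b scene [283.6 355.8] 0.52 [0.564 0.218]
dowel_b scene [295.5 329.1] 0.43 [0.6313 0.208 ]
dowel_b scene [260.3 414.7] 0.41 [0.413  0.2472]
arbor top [277.3 193.8] 0.69 [0.3516 0.2671]
arbor top [155.5 423.6] 0.47 [ 0.6144 -0.3242]
arbor scene [250.1 439.7] 0.66 [0.3455 0.2595]
screw_jar top [220.2 303.9] 0.66 [ 0.4748 -0.0087]
screw_jar top [159.2 425. ] 0.36 [ 0.6097 -0.3311]
screw_jar scene [200.9 331.3] 0.69 [ 0.4829 -0.0046]
```

```bash
cat > fit.py <<'E'
from h import *
np.set_printoptions(precision=4,suppress=True)
from scipy.optimize import minimize
ims={c:camera(c) for c in ['top','scene']}
S={60:(.468,-.2904),50:(.6146,-.3316),40:(.484,-.178),32:(.613,.010)}
out={}
ms={c:outline_of('saw_60',c) for c in ims}
def cyl(x,y,d,z0,z1):
    t=np.linspace(0,2*np.pi,40); c=np.c_[x+d/2*np.cos(t),y+d/2*np.sin(t)]
    return np.r_[np.c_[c,0*t+z0],np.c_[c,0*t+z1]]
def iou(c,m,P):
    k=8; p=proj(c,P)[:,::-1]; h=cv2.convexHull(((p)*k).astype(np.float32)).astype(np.int32)
    r0=h[:,0].min(0)//k-12; w=80
    big=np.zeros((w*k,w*k),np.uint8); cv2.fillConvexPoly(big,h-(r0*k)[None,None]+k//2,1)
    mm=np.zeros((w,w)); sub=m[r0[1]:r0[1]+w,r0[0]:r0[0]+w]; mm[:sub.shape[0],:sub.shape[1]]=sub
    mb=cv2.resize(mm.astype(np.uint8),(w*k,w*k),interpolation=cv2.INTER_NEAREST)
    return (big&mb).sum()/max(1,(big|mb).sum())
for n,xy in S.items():
    for c in ims:
        pp=proj(c,[*xy,.03])[0]
        m=min(ms[c],key=lambda r:np.hypot(*(np.array(r['point'])-pp)))['mask']
        best=[]
        for d in (60,50,40,32):
            r=minimize(lambda q:-iou(c,m,cyl(q[0],q[1],d/1e3,0,.044)),xy,method='Nelder-Mead',options=dict(initial_simplex=[xy,(xy[0]+.006,xy[1]),(xy[0],xy[1]+.006)],maxiter=60))
            best.append((round(-r.fun,3),d,r.x))
        best.sort(key=lambda b:-b[0]); print(n,c,m.sum(),best[:2])
for c in ims:
    im=ims[c].copy(); k=4
    for n,xy in S.items():
        for p in proj(c,cyl(*xy,n/1e3,0,.044)): im[int(p[0]+.5),int(p[1]+.5)]=(255,0,0)
    cv2.imwrite(f'pics/ov_{c}.png',im[:,:,::-1])
cv2.imwrite('pics/topcrop.png',cv2.resize(ims['top'][120:300,170:440,::-1],None,fx=2.9,fy=2.9,interpolation=cv2.INTER_CUBIC))
E
python3 fit.py
```

```text
60 top 586 [(np.float64(0.957), 60, array([ 0.4663, -0.2896])), (np.float64(0.713), 50, array([ 0.4656, -0.2864]))]
60 scene 419 [(np.float64(0.878), 60, array([ 0.4655, -0.2903])), (np.float64(0.857), 50, array([ 0.4659, -0.2907]))]
50 top 398 [(np.float64(0.934), 50, array([ 0.6136, -0.329 ])), (np.float64(0.726), 40, array([ 0.6138, -0.329 ]))]
50 scene 377 [(np.float64(0.949), 50, array([ 0.6132, -0.3264])), (np.float64(0.755), 60, array([ 0.6133, -0.3301]))]
40 top 258 [(np.float64(0.928), 40, array([ 0.485 , -0.1807])), (np.float64(0.725), 32, array([ 0.4861, -0.1804]))]
40 scene 272 [(np.float64(0.952), 40, array([ 0.484 , -0.1788])), (np.float64(0.738), 32, array([ 0.4855, -0.1797]))]
32 top 190 [(np.float64(0.933), 32, array([0.6141, 0.0057])), (np.float64(0.691), 40, array([0.6135, 0.0049]))]
32 scene 234 [(np.float64(0.924), 32, array([0.6139, 0.0091])), (np.float64(0.743), 40, array([0.6126, 0.008 ]))]
```

View pics/topcrop.png

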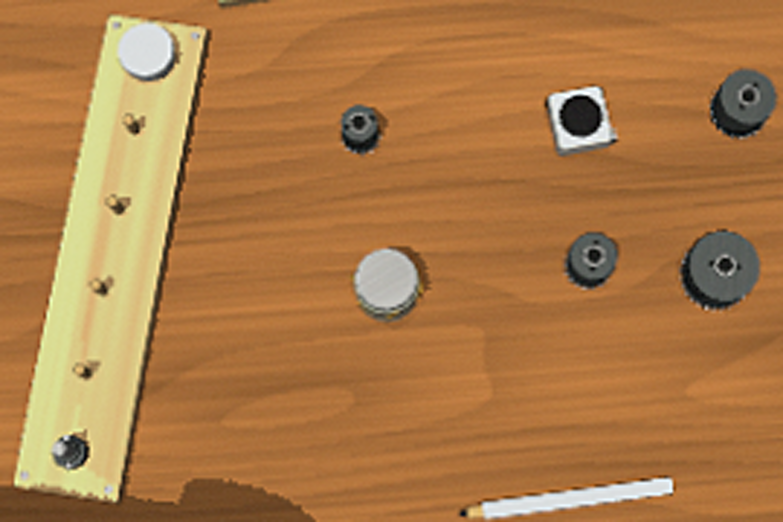

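```bash
python3 - <<'E'
from h import *
np.set_printoptions(precision=4,suppress=True)
from scipy.optimize import least_squares
g=camera('top');camera('scene')
C=[np.r_[at_z('top',(120+(y+.5)/2.9-.5,170+(x+.5)/2.9-.5),.018)[:2]] for x,y in [(109,16),(208,28),(122,494),(17,484)]]
print(np.array(C),np.mean(C,0))
obs=[]
for c in ['top','scene']:
    for r in outline_of('dowel_a',c):
        if r['score']<.3: continue
        m=r['mask']; ce=np.argwhere(m).mean(0); print(c,r['score'],m.sum(),ce,at_z(c,ce,.033)[:2]); obs.append((c,ce))
    for r in outline_of('arbor',c)[:1]: print('arb',c,r['score'],r['mask'].sum())
def res(q,pr=0):
    e=[]
    for c,ce in obs:
        P=np.array([[q[0]+.072*k*np.cos(q[2]),q[1]+.072*k*np.sin(q[2]),.033] for k in range(4)])
        d=proj(c,P)-ce; e+=list(d[np.argmin(np.hypot(*d.T))])
    return e
r=least_squares(res,[.415,.247,-.18],loss='soft_l1'); print(r.x,np.round(r.fun,1))
q=r.x
for k in range(-1,5): 
    s={-1:-.067,4:.283}.get(k,.072*k); print(k,q[0]+s*np.cos(q[2]),q[1]+s*np.sin(q[2]))
for n in ('saw_60',): pass
r=outline_of('screw_jar','top')[0]; print(at_z('top',np.argwhere(r['mask']).mean(0),.035))
E
```

```text
[[0.7387 0.2221]
 [0.7198 0.1341]
 [0.3182 0.2246]
 [0.3322 0.3128]] [0.5272 0.2234]
arb top 0.5 115
arb scene 0.71 103
[ 0.415  0.247 -0.18 ] []
-1 0.34908247258319586 0.2589949814195302
0 0.415 0.247
1 0.4858367458807447 0.23410987071334066
2 0.5566734917614895 0.22121974142668133
3 0.6275102376422341 0.208329612140022
4 0.6934277650590384 0.19633463072049176
[ 0.4737 -0.0081  0.035 ]
```

```bash
python3 -m pendant '[{"dx":-0.99,"dy":-0.64},{"dx":-0.99,"dy":-0.64},{"dx":-0.99,"dy":-0.64},{"dx":-0.99,"dy":-0.64},{"dx":-0.99,"dy":-0.64},{"dx":-0.99,"dy":-0.64},{"dx":-0.99,"dy":-0.64},{"dx":-0.99,"dy":-0.64},{"dx":-0.99,"dy":-0.64},{"dx":-0.99,"dy":-0.64},{"dx":-0.99,"dy":-0.64},{"dx":-0.99,"dy":-0.64},{"dx":-0.99,"dy":-0.64},{"dx":-0.99,"dy":-0.64},{"dx":-0.99,"dy":-0.64},{"dx":-0.99,"dy":-0.64},{"rz":-0.7},{"rz":-0.7}]' 60
python3 - <<'E'
from h import *
o=get_obs(); im=camera('wrist'); cv2.imwrite('pics/w1.png',im[:,:,::-1]); print(o['tcp_pos'],o['eef_rot'],o['joints'],o['qd'])
np.save('o1.npy',o,allow_pickle=True)
for n in ['dowel_a','arbor']:
    for r in pinpoint(n,'wrist')[:6]: print(n,np.round(r['point'],1),r['score'],at_z('wrist',r['point'],.018,o)[:2])
E
```

```text
[0.19050909 0.59526679 0.23133995] [1.54266513e-01 9.88029271e-01 4.13825716e-05 9.98158162e-06] [ 1.15542158e+00  4.90880520e-01  1.55889739e+00  2.28389844e-06
  1.09172963e+00 -1.05605728e-01] [ 0.00109718 -0.00122382 -0.00019231 -0.00018874  0.00014718  0.0003604 ]
dowel_a [389.3 147. ] 0.46 [0.42372297 0.24771217]validation failed for argument at $[0]...
```

View pics/w1.png

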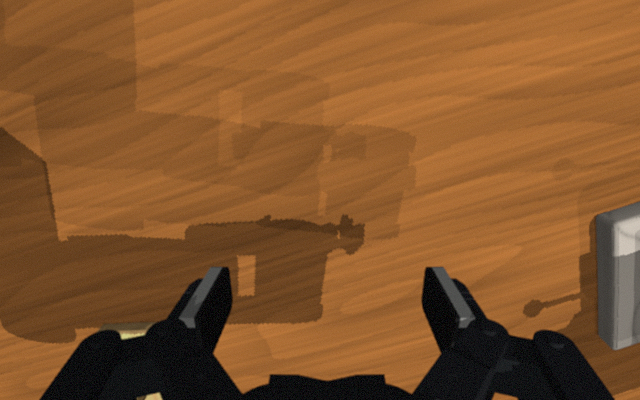

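The wrist view shows bare bench with a corner of the board at lower left, and the arm has not moved. The call was refused, probably because each row needs every field, so I'll send complete rows.

```bash
python3 -m pendant '[{"rx":0,"ry":0,"rz":0,"dx":-0.99,"dy":-0.64,"dz":0,"jaw":85},{"rx":0,"ry":0,"rz":0,"dx":-0.99,"dy":-0.64,"dz":0,"jaw":85},{"rx":0,"ry":0,"rz":0,"dx":-0.99,"dy":-0.64,"dz":0,"jaw":85},{"rx":0,"ry":0,"rz":0,"dx":-0.99,"dy":-0.64,"dz":0,"jaw":85},{"rx":0,"ry":0,"rz":0,"dx":-0.99,"dy":-0.64,"dz":0,"jaw":85},{"rx":0,"ry":0,"rz":0,"dx":-0.99,"dy":-0.64,"dz":0,"jaw":85},{"rx":0,"ry":0,"rz":0,"dx":-0.99,"dy":-0.64,"dz":0,"jaw":85},{"rx":0,"ry":0,"rz":0,"dx":-0.99,"dy":-0.64,"dz":0,"jaw":85},{"rx":0,"ry":0,"rz":0,"dx":-0.99,"dy":-0.64,"dz":0,"jaw":85},{"rx":0,"ry":0,"rz":0,"dx":-0.99,"dy":-0.64,"dz":0,"jaw":85},{"rx":0,"ry":0,"rz":0,"dx":-0.99,"dy":-0.64,"dz":0,"jaw":85},{"rx":0,"ry":0,"rz":0,"dx":-0.99,"dy":-0.64,"dz":0,"jaw":85},{"rx":0,"ry":0,"rz":0,"dx":-0.99,"dy":-0.64,"dz":0,"jaw":85},{"rx":0,"ry":0,"rz":0,"dx":-0.99,"dy":-0.64,"dz":0,"jaw":85},{"rx":0,"ry":0,"rz":0,"dx":-0.99,"dy":-0.64,"dz":0,"jaw":85},{"rx":0,"ry":0,"rz":0,"dx":-0.99,"dy":-0.64,"dz":0,"jaw":85},{"rx":0,"ry":0,"rz":-0.7,"dx":0,"dy":0,"dz":0,"jaw":85},{"rx":0,"ry":0,"rz":-0.7,"dx":0,"dy":0,"dz":0,"jaw":85},{"rx":0,"ry":0,"rz":0,"dx":0,"dy":0,"dz":0,"jaw":85}]' 60
python3 - <<'E'
from h import *
o=get_obs(); im=camera('wrist'); cv2.imwrite('pics/w2.png',im[:,:,::-1]); print(o['t'],o['tcp_pos'],o['eef_rot'],o['joints'],o['qd'])
np.save('o1.npy',o,allow_pickle=True)
for n in ['dowel_a','arbor']:
    for r in pinpoint(n,'wrist')[:6]: print(n,np.round(r['point'],1),r['score'],at_z('wrist',r['point'],.018,o)[:2])
E
```

```text
t: 3.33
tcp_pos: [0.4899, 0.2302, 0.2313]
eef_rot: [0.098, 0.995, 0.0, -0.0]
contact_force: [0.2, -0.5, -0.0]
finger_gap: 0.0851
3.3333 [0.48994817 0.23017596 0.23127783] [ 9.80800570e-02  9.95178527e-01  4.07509427e-05 -9.31752580e-06] [ 3.17113658e-01  3.72405495e-01  1.76444719e+00  9.72633185e-05
  1.00472413e+00 -1.05725885e+00] [ 0.01782276 -0.00292567  0.00319868 -0.00020702 -0.00054193  0.10357972]
dowel_a [285.3 323.3] 0.7 [0.63458074 0.19715449]
dowel_a [ 95.  331.7] 0.46 [0.41925268 0.24939704]
dowel_a [165.2 330.3] 0.45 [0.48995323 0.23410898]
arbor [ 21.8 336. ] 0.7 [0.35346642 0.26640964]
```

View pics/w2.png

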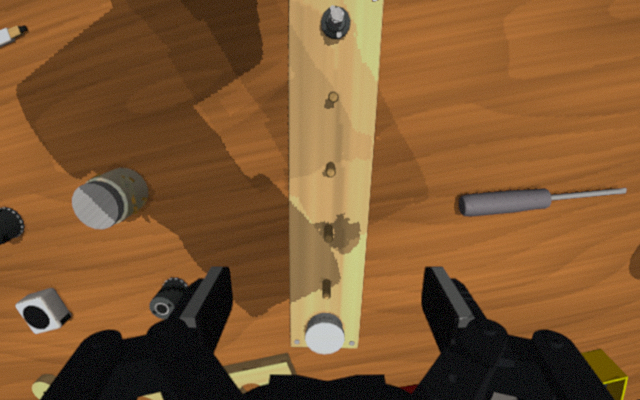

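```bash
cat > ov.py <<'E'
import sys
from h import *
def ov(q,name,im,o=None):
    u=np.array([np.cos(q[2]),np.sin(q[2])]); v=np.array([-u[1],u[0]]); a=np.array(q[:2])
    P=[]
    L=np.linspace(0,1,40)
    t=np.linspace(0,6.283,16)
    for k in range(4):
        c=a+.072*k*u
        for z in (.018,.048): P+= [[c[0]+.005*np.cos(s),c[1]+.005*np.sin(s),z] for s in t]
    c=a+.108*u
    cs=[c+s*.21*u+w*.045*v for s,w in [(1,1),(1,-1),(-1,-1),(-1,1)]]
    for i in range(4):
        for l in np.linspace(0,1,150): p=cs[i]*(1-l)+cs[(i+1)%4]*l; P.append([*p,.018])
    pp=proj(name,P,o); return pp
if __name__=='__main__':
    q=[float(x) for x in sys.argv[1:4]]
    o=np.load('o1.npy',allow_pickle=True).item()
    im={'wrist':cv2.imread('pics/w2.png'),'top':cv2.imread('pics/top0.png'),'scene':cv2.imread('pics/scene0.png')}
    box={'wrist':(0,360,250,400,2),'top':(120,300,165,255,4),'scene':(225,335,270,470,4)}
    outs=[]
    for n,(r0,r1,c0,c1,k) in box.items():
        b=cv2.resize(im[n][r0:r1,c0:c1],None,fx=k,fy=k,interpolation=cv2.INTER_CUBIC)
        for p in ov(q,n,b,o):
            x=int((p[1]-c0+.5)*k);y=int((p[0]-r0+.5)*k)
            if 0<=x<b.shape[1] and 0<=y<b.shape[0]: b[y,x]=(255,0,255)
        outs.append(b)
        cv2.imwrite(f'pics/ovb_{n}_{sys.argv[4]}.png',b[:600,:800])
    h=720; W=np.zeros((720,660,3),np.uint8); W[:,:300]=outs[0]; W[:,300:]=outs[1]
    W=cv2.resize(W,(550,600)); cv2.imwrite(f'pics/ovwt_{sys.argv[4]}.png',W)
E
python3 ov.py .4165 .2475 -.21 1
```

```text
(no output)
```

View pics/ovwt_1.png

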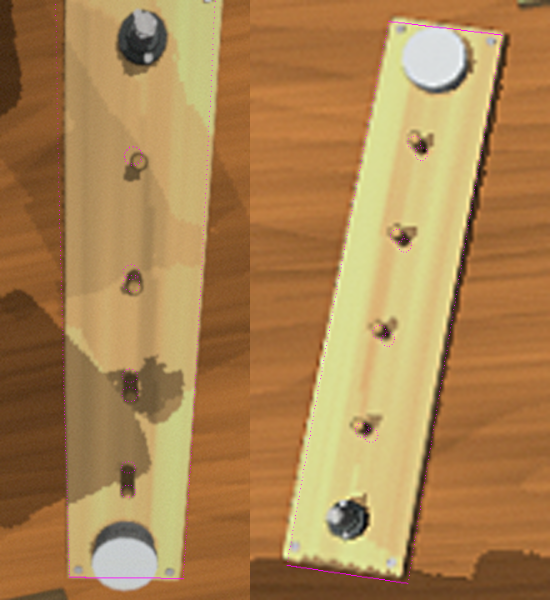

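View pics/ovb_scene_1.png

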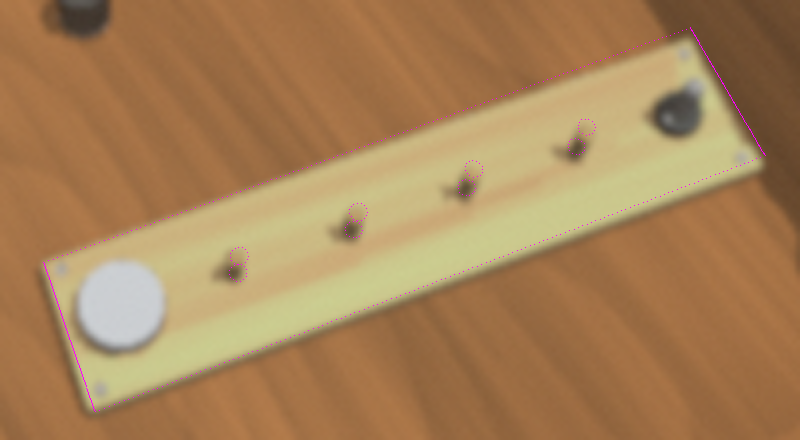

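Reading the overlays:

- **Board pose:** the fit matches all three views to about 2 mm, with dowel_a near (0.418, 0.247) and yaw −0.21.
- **Wrist view:** the dowel tips sit at about (98,332), (169,330), (231,328) and (289,327), which agrees with the model.

Next I move to saw_60.

```bash
python3 -m pendant '[{"rx":0,"ry":0,"rz":0,"dx":-0.16,"dy":-1,"dz":0.2,"jaw":85},{"rx":0,"ry":0,"rz":0,"dx":-0.16,"dy":-1,"dz":0.2,"jaw":85},{"rx":0,"ry":0,"rz":0,"dx":-0.16,"dy":-1,"dz":0.2,"jaw":85},{"rx":0,"ry":0,"rz":0,"dx":-0.16,"dy":-1,"dz":0.2,"jaw":85},{"rx":0,"ry":0,"rz":0,"dx":-0.16,"dy":-1,"dz":0.2,"jaw":85},{"rx":0,"ry":0,"rz":0,"dx":-0.16,"dy":-1,"dz":0.2,"jaw":85},{"rx":0,"ry":0,"rz":0,"dx":-0.16,"dy":-1,"dz":0.2,"jaw":85},{"rx":0,"ry":0,"rz":0,"dx":-0.16,"dy":-1,"dz":0.2,"jaw":85},{"rx":0,"ry":0,"rz":0,"dx":-0.16,"dy":-1,"dz":0.2,"jaw":85},{"rx":0,"ry":0,"rz":0,"dx":-0.16,"dy":-1,"dz":0.2,"jaw":85},{"rx":0,"ry":0,"rz":0,"dx":-0.16,"dy":-1,"dz":0.2,"jaw":85},{"rx":0,"ry":0,"rz":0,"dx":-0.16,"dy":-1,"dz":0.2,"jaw":85},{"rx":0,"ry":0,"rz":0,"dx":-0.16,"dy":-1,"dz":0.2,"jaw":85},{"rx":0,"ry":0,"rz":0,"dx":-0.16,"dy":-1,"dz":0.2,"jaw":85},{"rx":0,"ry":0,"rz":0,"dx":-0.16,"dy":-1,"dz":0.2,"jaw":85},{"rx":0,"ry":0,"rz":0,"dx":-0.16,"dy":-1,"dz":0.2,"jaw":85},{"rx":0,"ry":0,"rz":0,"dx":-0.16,"dy":-1,"dz":0.2,"jaw":85},{"rx":0,"ry":0,"rz":0,"dx":-0.16,"dy":-1,"dz":0.2,"jaw":85},{"rx":0,"ry":0,"rz":0,"dx":-0.16,"dy":-1,"dz":0.2,"jaw":85},{"rx":0,"ry":0,"rz":0,"dx":-0.16,"dy":-1,"dz":0.2,"jaw":85}]' 60
cat > rel.py <<'E'
import sys
from h import *
o=get_obs(); M=R.from_quat(o['eef_rot']).as_matrix(); d=np.array([float(x) for x in sys.argv[1:4]])-o['tcp_pos']
print('t',round(o['t'],2),'tcp',np.round(o['tcp_pos'],4),'gap',round(o['finger_gap'],4),'F',np.round(o['contact_force'],1),'units',np.round(M.T@d/.025,2),'tilt',np.round(o['eef_rot'],4))
E
python3 rel.py .466 -.290 .03
python3 - <<'E'
from h import *
o=get_obs(); im=camera('wrist'); cv2.imwrite('pics/w3.png',im[:,:,::-1])
for P in [(.466,-.29,.044),(.4845,-.18,.044)]: print(proj('wrist',P,o))
E
```

```text
t: 5.15
tcp_pos: [0.4699, -0.2762, 0.1311]
eef_rot: [0.099, 0.995, -0.0, 0.0]
contact_force: [1.0, -0.5, 0.3]
finger_gap: 0.0851
t 5.15 tcp [ 0.4699 -0.2762  0.1311] gap 0.0851 F [ 1.  -0.5  0.3] units [ 0.04 -0.57  4.04] tilt [ 9.920e-02  9.951e-01 -0.000e+00  1.000e-04]
[[204.86295065 306.75865151]]
[[200.12809633 461.4373039 ]]
```

View pics/w3.png

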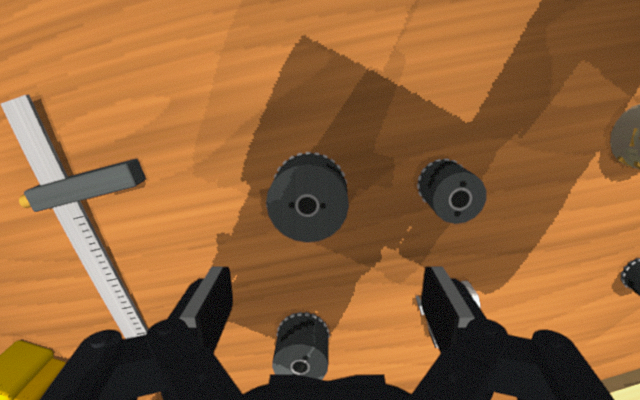

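The saw_60 hole shows at (row 204.5, col 307), and I predicted (204.9, 306.8). I'll lower onto it and grip.

```bash
python3 -m pendant '[{"rx":0,"ry":0,"rz":0,"dx":0.04,"dy":-0.57,"dz":0.4,"jaw":85},{"rx":0,"ry":0,"rz":0,"dx":0,"dy":0,"dz":1,"jaw":85},{"rx":0,"ry":0,"rz":0,"dx":0,"dy":0,"dz":1,"jaw":85},{"rx":0,"ry":0,"rz":0,"dx":0,"dy":0,"dz":1,"jaw":85},{"rx":0,"ry":0,"rz":0,"dx":0,"dy":0,"dz":0.9,"jaw":85},{"rx":0,"ry":0,"rz":0,"dx":0,"dy":0,"dz":0.54,"jaw":85},{"rx":0,"ry":0,"rz":0,"dx":0,"dy":0,"dz":0,"jaw":50},{"rx":0,"ry":0,"rz":0,"dx":0,"dy":0,"dz":0,"jaw":50},{"rx":0,"ry":0,"rz":0,"dx":0,"dy":0,"dz":0,"jaw":50},{"rx":0,"ry":0,"rz":0,"dx":0,"dy":0,"dz":0,"jaw":50},{"rx":0,"ry":0,"rz":0,"dx":0,"dy":0,"dz":0,"jaw":50},{"rx":0,"ry":0,"rz":0,"dx":0,"dy":0,"dz":0,"jaw":50}]' 60
python3 rel.py .418 .247 .13
```

```text
t: 6.2
tcp_pos: [0.4663, -0.2891, 0.011]
eef_rot: [0.099, 0.995, -0.0, 0.0]
contact_force: [-1.0, 0.1, -1.6]
finger_gap: 0.0578
t 6.2 tcp [ 0.4663 -0.2891  0.011 ] gap 0.0578 F [-1.   0.1 -1.6] units [ 6.1  20.64 -4.78] tilt [ 9.870e-02  9.951e-01 -3.000e-04  5.000e-04]
```

```bash
python3 -m pendant '[{"rx":0,"ry":0,"rz":0,"dx":0,"dy":0,"dz":-0.6,"jaw":50},{"rx":0,"ry":0,"rz":0,"dx":0,"dy":0,"dz":-1,"jaw":50},{"rx":0,"ry":0,"rz":0,"dx":0,"dy":0,"dz":-1,"jaw":50},{"rx":0,"ry":0,"rz":0,"dx":0,"dy":0,"dz":-1,"jaw":50},{"rx":0,"ry":0,"rz":0,"dx":0,"dy":0.4,"dz":-1,"jaw":50},{"rx":0,"ry":0,"rz":0,"dx":0,"dy":1,"dz":-0.2,"jaw":50},{"rx":0,"ry":0,"rz":0,"dx":0,"dy":1,"dz":0,"jaw":50},{"rx":0,"ry":0,"rz":0,"dx":0,"dy":1,"dz":0,"jaw":50},{"rx":0,"ry":0,"rz":0,"dx":0,"dy":1,"dz":0,"jaw":50},{"rx":0,"ry":0,"rz":0,"dx":0,"dy":1,"dz":0,"jaw":50},{"rx":0,"ry":0,"rz":0,"dx":0,"dy":1,"dz":0,"jaw":50},{"rx":0,"ry":0,"rz":0,"dx":0,"dy":1,"dz":0,"jaw":50},{"rx":0,"ry":0,"rz":0,"dx":0,"dy":1,"dz":0,"jaw":50},{"rx":0,"ry":0,"rz":0,"dx":0,"dy":1,"dz":0,"jaw":50},{"rx":0,"ry":0,"rz":0,"dx":0,"dy":1,"dz":0,"jaw":50},{"rx":0,"ry":0,"rz":0,"dx":0,"dy":1,"dz":0,"jaw":50},{"rx":0,"ry":0,"rz":0,"dx":0,"dy":1,"dz":0,"jaw":50},{"rx":0,"ry":0,"rz":0,"dx":0,"dy":1,"dz":0,"jaw":50},{"rx":0,"ry":0,"rz":0,"dx":0.6,"dy":1,"dz":0,"jaw":50},{"rx":0,"ry":0,"rz":0,"dx":0.6,"dy":1,"dz":0,"jaw":50}]' 60
python3 rel.py .418 .247 .13
```

```text
t: 7.87
tcp_pos: [0.5122, 0.0955, 0.1305]
eef_rot: [0.099, 0.995, 0.0, 0.0]
contact_force: [-0.2, 0.6, -1.8]
finger_gap: 0.058
t 7.87 tcp [0.5122 0.0955 0.1305] gap 0.058 F [-0.2  0.6 -1.8] units [4.89 5.2  0.02] tilt [9.890e-02 9.951e-01 1.000e-04 3.000e-04]
```

```bash
python3 -m pendant '[{"rx":0,"ry":0,"rz":0,"dx":0.8,"dy":0.85,"dz":0,"jaw":50},{"rx":0,"ry":0,"rz":0,"dx":0.8,"dy":0.85,"dz":0,"jaw":50},{"rx":0,"ry":0,"rz":0,"dx":0.8,"dy":0.85,"dz":0,"jaw":50},{"rx":0,"ry":0,"rz":0,"dx":0.8,"dy":0.85,"dz":0,"jaw":50},{"rx":0,"ry":0,"rz":0,"dx":0.8,"dy":0.85,"dz":0,"jaw":50},{"rx":0,"ry":0,"rz":0,"dx":0.5,"dy":0.6,"dz":0,"jaw":50},{"rx":0,"ry":0,"rz":0,"dx":0.37,"dy":0.35,"dz":0,"jaw":50},{"rx":0,"ry":0,"rz":0,"dx":0,"dy":0,"dz":0,"jaw":50},{"rx":0,"ry":0,"rz":0,"dx":0,"dy":0,"dz":0,"jaw":50}]' 60
python3 rel.py .418 .247 .029
python3 - <<'E'
from h import *
o=get_obs(); im=camera('wrist'); cv2.imwrite('pics/w4.png',im[:,:,::-1])
E
```

```text
t: 8.62
tcp_pos: [0.4182, 0.2461, 0.1306]
eef_rot: [0.098, 0.995, 0.0, 0.0]
contact_force: [-0.4, -0.9, -1.8]
finger_gap: 0.0579
t 8.62 tcp [0.4182 0.2461 0.1306] gap 0.0579 F [-0.4 -0.9 -1.8] units [0.02 0.03 4.07] tilt [9.800e-02 9.952e-01 1.000e-04 3.000e-04]
```

View pics/w4.png

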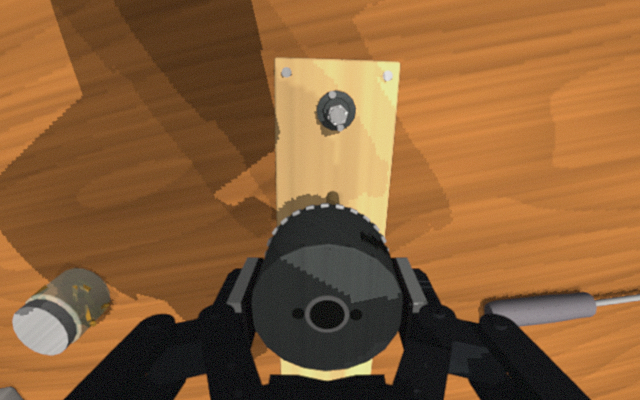

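saw_60 is held level at (315,325), with the tip of dowel_a just visible behind it at (197,333). I'll lower it and release once it touches.

```bash
python3 -m pendant '[{"rx":0,"ry":0,"rz":0,"dx":0.02,"dy":0.03,"dz":0.5,"jaw":50},{"rx":0,"ry":0,"rz":0,"dx":0,"dy":0,"dz":0.8,"jaw":50},{"rx":0,"ry":0,"rz":0,"dx":0,"dy":0,"dz":0.8,"jaw":50},{"rx":0,"ry":0,"rz":0,"dx":0,"dy":0,"dz":0.8,"jaw":50},{"rx":0,"ry":0,"rz":0,"dx":0,"dy":0,"dz":0.6,"jaw":50},{"rx":0,"ry":0,"rz":0,"dx":0,"dy":0,"dz":0.35,"jaw":50},{"rx":0,"ry":0,"rz":0,"dx":0,"dy":0,"dz":0.15,"jaw":50},{"rx":0,"ry":0,"rz":0,"dx":0,"dy":0,"dz":0.02,"jaw":50},{"rx":0,"ry":0,"rz":0,"dx":0,"dy":0,"dz":0,"jaw":50}]' 60
python3 rel.py .418 .247 .029
```

```text
t: 9.42
tcp_pos: [0.4185, 0.2465, 0.0302]
eef_rot: [0.099, 0.995, 0.0, 0.0]
contact_force: [-0.4, 0.0, -2.3]
finger_gap: 0.0582
t 9.42 tcp [0.4185 0.2465 0.0302] gap 0.0582 F [-0.4  0.  -2.3] units [0.03 0.02 0.05] tilt [9.900e-02 9.951e-01 2.000e-04 3.000e-04]
```

```bash
python3 -m pendant '[{"rx":0,"ry":0,"rz":0,"dx":0,"dy":0,"dz":0.06,"jaw":50},{"rx":0,"ry":0,"rz":0,"dx":0,"dy":0,"dz":0,"jaw":66},{"rx":0,"ry":0,"rz":0,"dx":0,"dy":0,"dz":0,"jaw":85},{"rx":0,"ry":0,"rz":0,"dx":0,"dy":0,"dz":0,"jaw":85},{"rx":0,"ry":0,"rz":0,"dx":0,"dy":0,"dz":0,"jaw":85},{"rx":0,"ry":0,"rz":0,"dx":0,"dy":0,"dz":-0.3,"jaw":85},{"rx":0,"ry":0,"rz":0,"dx":0,"dy":0,"dz":-1,"jaw":85},{"rx":0,"ry":0,"rz":0,"dx":0,"dy":0,"dz":-1,"jaw":85},{"rx":0,"ry":0,"rz":0,"dx":0,"dy":0,"dz":-1,"jaw":85},{"rx":0,"ry":0,"rz":0,"dx":0,"dy":0,"dz":-1,"jaw":85},{"rx":0,"ry":0,"rz":0,"dx":0,"dy":0,"dz":-1,"jaw":85},{"rx":0,"ry":0,"rz":0,"dx":0,"dy":0,"dz":0,"jaw":85}]' 60
python3 rel.py .6134 -.328 .12
python3 - <<'E'
from h import *
o=get_obs(); im=camera('wrist'); cv2.imwrite('pics/w5.png',im[:,:,::-1])
print(proj('wrist',[(.418,.247,.062),(.4884,.232,.048)],o))
E
```

```text
t: 10.42
tcp_pos: [0.4194, 0.2472, 0.1654]
eef_rot: [0.099, 0.995, 0.002, 0.003]
contact_force: [-0.6, 0.2, 0.6]
finger_gap: 0.0849
t 10.42 tcp [0.4194 0.2472 0.1654] gap 0.0849 F [-0.6  0.2  0.6] units [-12.12 -21.05   1.8 ] tilt [0.0986 0.9951 0.0016 0.003 ]
[[196.60456727 325.5525739 ]
 [269.57110474 324.62949011]]
```

View pics/w5.png

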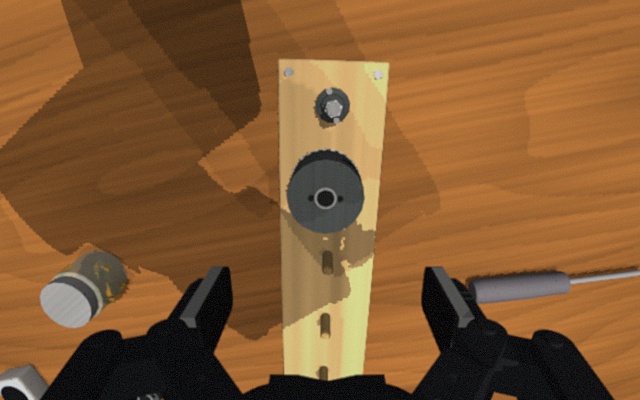

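saw_60 stands flat over dowel_a: its hole is at (198,325), predicted (196.6, 325.6). Next is saw_50.

```bash
python3 -m pendant '[{"rx":0,"ry":0,"rz":0,"dx":-0.6,"dy":-1,"dz":0.07,"jaw":85},{"rx":0,"ry":0,"rz":0,"dx":-0.6,"dy":-1,"dz":0.07,"jaw":85},{"rx":0,"ry":0,"rz":0,"dx":-0.6,"dy":-1,"dz":0.07,"jaw":85},{"rx":0,"ry":0,"rz":0,"dx":-0.6,"dy":-1,"dz":0.07,"jaw":85},{"rx":0,"ry":0,"rz":0,"dx":-0.6,"dy":-1,"dz":0.07,"jaw":85},{"rx":0,"ry":0,"rz":0,"dx":-0.6,"dy":-1,"dz":0.07,"jaw":85},{"rx":0,"ry":0,"rz":0,"dx":-0.6,"dy":-1,"dz":0.07,"jaw":85},{"rx":0,"ry":0,"rz":0,"dx":-0.6,"dy":-1,"dz":0.07,"jaw":85},{"rx":0,"ry":0,"rz":0,"dx":-0.6,"dy":-1,"dz":0.07,"jaw":85},{"rx":0,"ry":0,"rz":0,"dx":-0.6,"dy":-1,"dz":0.07,"jaw":85},{"rx":0,"ry":0,"rz":0,"dx":-0.6,"dy":-1,"dz":0.07,"jaw":85},{"rx":0,"ry":0,"rz":0,"dx":-0.6,"dy":-1,"dz":0.07,"jaw":85},{"rx":0,"ry":0,"rz":0,"dx":-0.6,"dy":-1,"dz":0.07,"jaw":85},{"rx":0,"ry":0,"rz":0,"dx":-0.6,"dy":-1,"dz":0.07,"jaw":85},{"rx":0,"ry":0,"rz":0,"dx":-0.6,"dy":-1,"dz":0.07,"jaw":85},{"rx":0,"ry":0,"rz":0,"dx":-0.6,"dy":-1,"dz":0.07,"jaw":85},{"rx":0,"ry":0,"rz":0,"dx":-0.6,"dy":-1,"dz":0.07,"jaw":85},{"rx":0,"ry":0,"rz":0,"dx":-0.6,"dy":-1,"dz":0.07,"jaw":85},{"rx":0,"ry":0,"rz":0,"dx":-0.6,"dy":-1,"dz":0.07,"jaw":85},{"rx":0,"ry":0,"rz":0,"dx":-0.6,"dy":-1,"dz":0.07,"jaw":85}]' 60
python3 rel.py .6134 -.328 .010
python3 - <<'E'
from h import *
o=get_obs(); im=camera('wrist'); cv2.imwrite('pics/w6.png',im[:,:,::-1])
print(proj('wrist',[(.6134,-.328,.044)],o))
E
```

```text
t: 12.13
tcp_pos: [0.6138, -0.3038, 0.1246]
eef_rot: [0.099, 0.995, 0.0, -0.001]
contact_force: [0.6, 0.5, 0.0]
finger_gap: 0.0847
t 12.13 tcp [ 0.6138 -0.3038  0.1246] gap 0.0847 F [0.6 0.5 0. ] units [-0.18 -0.96  4.58] tilt [ 9.880e-02  9.951e-01  4.000e-04 -8.000e-04]
[[215.40878044 292.83038761]]
```

View pics/w6.png

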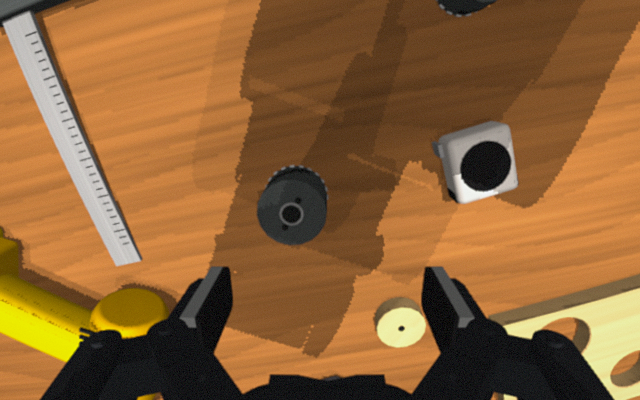

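saw_50's hole is at (214,291), against a prediction of (215,293). I'll lower and grip.

```bash
python3 -m pendant '[{"rx":0,"ry":0,"rz":0,"dx":-0.15,"dy":-0.98,"dz":0.2,"jaw":85},{"rx":0,"ry":0,"rz":0,"dx":0,"dy":0,"dz":1,"jaw":85},{"rx":0,"ry":0,"rz":0,"dx":0,"dy":0,"dz":1,"jaw":85},{"rx":0,"ry":0,"rz":0,"dx":0,"dy":0,"dz":1,"jaw":85},{"rx":0,"ry":0,"rz":0,"dx":0,"dy":0,"dz":0.9,"jaw":85},{"rx":0,"ry":0,"rz":0,"dx":0,"dy":0,"dz":0.46,"jaw":85},{"rx":0,"ry":0,"rz":0,"dx":0,"dy":0,"dz":0,"jaw":40},{"rx":0,"ry":0,"rz":0,"dx":0,"dy":0,"dz":0,"jaw":40},{"rx":0,"ry":0,"rz":0,"dx":0,"dy":0,"dz":0,"jaw":40},{"rx":0,"ry":0,"rz":0,"dx":0,"dy":0,"dz":0,"jaw":40},{"rx":0,"ry":0,"rz":0,"dx":0,"dy":0,"dz":0,"jaw":40},{"rx":0,"ry":0,"rz":0,"dx":0,"dy":0,"dz":0,"jaw":40},{"rx":0,"ry":0,"rz":0,"dx":0,"dy":0,"dz":0,"jaw":40}]' 60
python3 rel.py .4884 .232 .14
```

```text
t: 13.27
tcp_pos: [0.6135, -0.3278, 0.0135]
eef_rot: [0.099, 0.995, -0.001, 0.001]
contact_force: [-0.1, -0.7, 6.9]
finger_gap: 0.0485
t 13.27 tcp [ 0.6135 -0.3278  0.0135] gap 0.0485 F [-0.1 -0.7  6.9] units [ 9.3  20.97 -5.1 ] tilt [ 9.880e-02  9.951e-01 -5.000e-04  1.200e-03]
```

```bash
python3 -m pendant '[{"rx":0,"ry":0,"rz":0,"dx":0,"dy":0,"dz":-0.6,"jaw":40},{"rx":0,"ry":0,"rz":0,"dx":0,"dy":0,"dz":-1,"jaw":40},{"rx":0,"ry":0,"rz":0,"dx":0,"dy":0,"dz":-1,"jaw":40},{"rx":0,"ry":0,"rz":0,"dx":0,"dy":0,"dz":-1,"jaw":40},{"rx":0,"ry":0,"rz":0,"dx":0,"dy":0.4,"dz":-1,"jaw":40},{"rx":0,"ry":0,"rz":0,"dx":0.4,"dy":1,"dz":-0.5,"jaw":40},{"rx":0,"ry":0,"rz":0,"dx":0.45,"dy":1,"dz":0,"jaw":40},{"rx":0,"ry":0,"rz":0,"dx":0.45,"dy":1,"dz":0,"jaw":40},{"rx":0,"ry":0,"rz":0,"dx":0.45,"dy":1,"dz":0,"jaw":40},{"rx":0,"ry":0,"rz":0,"dx":0.45,"dy":1,"dz":0,"jaw":40},{"rx":0,"ry":0,"rz":0,"dx":0.45,"dy":1,"dz":0,"jaw":40},{"rx":0,"ry":0,"rz":0,"dx":0.45,"dy":1,"dz":0,"jaw":40},{"rx":0,"ry":0,"rz":0,"dx":0.45,"dy":1,"dz":0,"jaw":40},{"rx":0,"ry":0,"rz":0,"dx":0.45,"dy":1,"dz":0,"jaw":40},{"rx":0,"ry":0,"rz":0,"dx":0.45,"dy":1,"dz":0,"jaw":40},{"rx":0,"ry":0,"rz":0,"dx":0.45,"dy":1,"dz":0,"jaw":40},{"rx":0,"ry":0,"rz":0,"dx":0.45,"dy":1,"dz":0,"jaw":40},{"rx":0,"ry":0,"rz":0,"dx":0.45,"dy":1,"dz":0,"jaw":40},{"rx":0,"ry":0,"rz":0,"dx":0.45,"dy":1,"dz":0,"jaw":40},{"rx":0,"ry":0,"rz":0,"dx":0.45,"dy":1,"dz":0,"jaw":40}]' 60
python3 rel.py .4884 .232 .14
```

```text
t: 14.93
tcp_pos: [0.5238, 0.0843, 0.1404]
eef_rot: [0.099, 0.995, 0.0, 0.0]
contact_force: [1.5, -0.2, -1.9]
finger_gap: 0.0484
t 14.93 tcp [0.5238 0.0843 0.1404] gap 0.0484 F [ 1.5 -0.2 -1.9] units [2.55 5.52 0.02] tilt [9.880e-02 9.951e-01 1.000e-04 5.000e-04]
```

```bash
python3 -m pendant '[{"rx":0,"ry":0,"rz":0,"dx":0.43,"dy":0.95,"dz":0,"jaw":40},{"rx":0,"ry":0,"rz":0,"dx":0.43,"dy":0.95,"dz":0,"jaw":40},{"rx":0,"ry":0,"rz":0,"dx":0.43,"dy":0.95,"dz":0,"jaw":40},{"rx":0,"ry":0,"rz":0,"dx":0.43,"dy":0.95,"dz":0,"jaw":40},{"rx":0,"ry":0,"rz":0,"dx":0.43,"dy":0.85,"dz":0,"jaw":40},{"rx":0,"ry":0,"rz":0,"dx":0.4,"dy":0.75,"dz":0,"jaw":40},{"rx":0,"ry":0,"rz":0,"dx":0,"dy":0.1,"dz":0,"jaw":40},{"rx":0,"ry":0,"rz":0,"dx":0,"dy":0,"dz":0,"jaw":40}]' 60
python3 rel.py .4884 .232 .0315
python3 - <<'E'
from h import *
o=get_obs(); im=camera('wrist'); cv2.imwrite('pics/w7.png',im[:,:,::-1])
im=camera('scene'); cv2.imwrite('pics/s7.png',cv2.resize(im[180:340,250:470,::-1],None,fx=3.5,fy=3.5,interpolation=cv2.INTER_CUBIC))
E
```

```text
t: 15.6
tcp_pos: [0.4886, 0.2313, 0.1402]
eef_rot: [0.098, 0.995, 0.0, 0.0]
contact_force: [0.8, -0.3, -1.7]
finger_gap: 0.0484
t 15.6 tcp [0.4886 0.2313 0.1402] gap 0.0484 F [ 0.8 -0.3 -1.7] units [0.02 0.02 4.35] tilt [9.770e-02 9.952e-01 2.000e-04 5.000e-04]
```

View pics/w7.png

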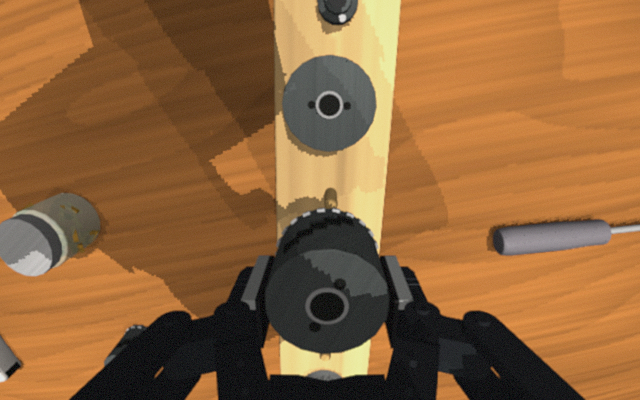

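View pics/s7.png

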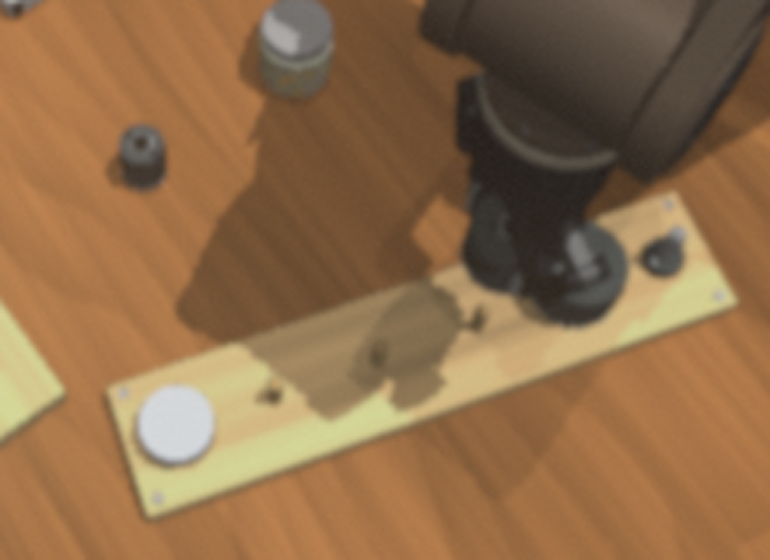

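saw_50 is held level, and saw_60 is standing well at (103,330). I'll lower onto dowel_b, whose tip is at (195,331).

```bash
python3 -m pendant '[{"rx":0,"ry":0,"rz":0,"dx":0.02,"dy":0.02,"dz":0.5,"jaw":40},{"rx":0,"ry":0,"rz":0,"dx":0,"dy":0,"dz":0.9,"jaw":40},{"rx":0,"ry":0,"rz":0,"dx":0,"dy":0,"dz":0.9,"jaw":40},{"rx":0,"ry":0,"rz":0,"dx":0,"dy":0,"dz":0.9,"jaw":40},{"rx":0,"ry":0,"rz":0,"dx":0,"dy":0,"dz":0.6,"jaw":40},{"rx":0,"ry":0,"rz":0,"dx":0,"dy":0,"dz":0.35,"jaw":40},{"rx":0,"ry":0,"rz":0,"dx":0,"dy":0,"dz":0.15,"jaw":40},{"rx":0,"ry":0,"rz":0,"dx":0,"dy":0,"dz":0,"jaw":40},{"rx":0,"ry":0,"rz":0,"dx":0,"dy":0,"dz":0,"jaw":40}]' 60
python3 rel.py .4884 .232 .0315
```

```text
t: 16.45
tcp_pos: [0.489, 0.2306, 0.0325]
eef_rot: [0.099, 0.995, 0.0, 0.0]
contact_force: [0.5, -0.2, -2.0]
finger_gap: 0.0488
t 16.45 tcp [0.489  0.2306 0.0325] gap 0.0488 F [ 0.5 -0.2 -2. ] units [0.03 0.05 0.04] tilt [9.910e-02 9.951e-01 2.000e-04 5.000e-04]
```

```bash
python3 -m pendant '[{"rx":0,"ry":0,"rz":0,"dx":0,"dy":0,"dz":0.07,"jaw":40},{"rx":0,"ry":0,"rz":0,"dx":0,"dy":0,"dz":0,"jaw":40},{"rx":0,"ry":0,"rz":0,"dx":0,"dy":0,"dz":0,"jaw":56},{"rx":0,"ry":0,"rz":0,"dx":0,"dy":0,"dz":0,"jaw":75},{"rx":0,"ry":0,"rz":0,"dx":0,"dy":0,"dz":0,"jaw":75},{"rx":0,"ry":0,"rz":0,"dx":0,"dy":0,"dz":0,"jaw":75},{"rx":0,"ry":0,"rz":0,"dx":0,"dy":0,"dz":-0.3,"jaw":75},{"rx":0,"ry":0,"rz":0,"dx":0,"dy":0,"dz":-1,"jaw":75},{"rx":0,"ry":0,"rz":0,"dx":0,"dy":0,"dz":-1,"jaw":75},{"rx":0,"ry":0,"rz":0,"dx":0,"dy":0,"dz":-1,"jaw":75},{"rx":0,"ry":0,"rz":0,"dx":0,"dy":0,"dz":-1,"jaw":75},{"rx":0,"ry":0,"rz":0,"dx":0,"dy":0,"dz":-0.5,"jaw":75},{"rx":0,"ry":0,"rz":0,"dx":0,"dy":0,"dz":0,"jaw":75}]' 60
python3 rel.py .4845 -.180 .12
python3 - <<'E'
from h import *
o=get_obs(); im=camera('wrist'); cv2.imwrite('pics/w8.png',im[:,:,::-1])
print(proj('wrist',[(.418,.247,.062),(.4884,.232,.062),(.5588,.217,.048)],o))
E
```

```text
t: 17.53
tcp_pos: [0.4893, 0.2314, 0.1533]
eef_rot: [0.099, 0.995, 0.001, 0.002]
contact_force: [0.8, 1.0, -0.2]
finger_gap: 0.0749
t 17.53 tcp [0.4893 0.2314 0.1533] gap 0.0749 F [ 0.8  1.  -0.2] units [ -3.03 -16.18   1.31] tilt [0.0986 0.9951 0.0011 0.0023]
[[100.05131059 328.33155285]
 [202.40804672 326.98250543]
 [277.51337429 325.85848223]]
```

View pics/w8.png

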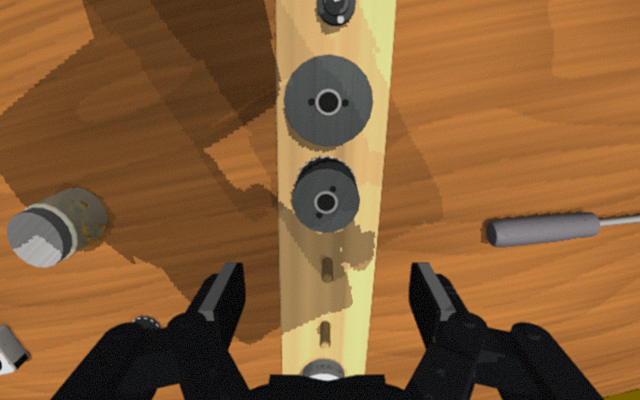

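saw_50 is flat on dowel_b at (202,325), predicted (202.4, 327). Next is saw_40.

```bash
python3 -m pendant '[{"rx":0,"ry":0,"rz":0,"dx":-0.18,"dy":-0.95,"dz":0.06,"jaw":75},{"rx":0,"ry":0,"rz":0,"dx":-0.18,"dy":-0.95,"dz":0.06,"jaw":75},{"rx":0,"ry":0,"rz":0,"dx":-0.18,"dy":-0.95,"dz":0.06,"jaw":75},{"rx":0,"ry":0,"rz":0,"dx":-0.18,"dy":-0.95,"dz":0.06,"jaw":75},{"rx":0,"ry":0,"rz":0,"dx":-0.18,"dy":-0.95,"dz":0.06,"jaw":75},{"rx":0,"ry":0,"rz":0,"dx":-0.18,"dy":-0.95,"dz":0.06,"jaw":75},{"rx":0,"ry":0,"rz":0,"dx":-0.18,"dy":-0.95,"dz":0.06,"jaw":75},{"rx":0,"ry":0,"rz":0,"dx":-0.18,"dy":-0.95,"dz":0.06,"jaw":75},{"rx":0,"ry":0,"rz":0,"dx":-0.18,"dy":-0.95,"dz":0.06,"jaw":75},{"rx":0,"ry":0,"rz":0,"dx":-0.18,"dy":-0.95,"dz":0.06,"jaw":75},{"rx":0,"ry":0,"rz":0,"dx":-0.18,"dy":-0.95,"dz":0.06,"jaw":75},{"rx":0,"ry":0,"rz":0,"dx":-0.18,"dy":-0.95,"dz":0.06,"jaw":75},{"rx":0,"ry":0,"rz":0,"dx":-0.18,"dy":-0.95,"dz":0.06,"jaw":75},{"rx":0,"ry":0,"rz":0,"dx":-0.18,"dy":-0.95,"dz":0.06,"jaw":75},{"rx":0,"ry":0,"rz":0,"dx":-0.18,"dy":-0.95,"dz":0.06,"jaw":75},{"rx":0,"ry":0,"rz":0,"dx":-0.18,"dy":-0.95,"dz":0.06,"jaw":75},{"rx":0,"ry":0,"rz":0,"dx":-0.15,"dy":-0.95,"dz":0.06,"jaw":75},{"rx":0,"ry":0,"rz":0,"dx":0,"dy":0,"dz":0,"jaw":75},{"rx":0,"ry":0,"rz":0,"dx":0,"dy":0,"dz":0,"jaw":75}]' 60
python3 rel.py .4845 -.180 .012
python3 - <<'E'
from h import *
o=get_obs(); im=camera('wrist'); cv2.imwrite('pics/w9.png',im[:,:,::-1])
print(proj('wrist',[(.4845,-.18,.044)],o), [ (r['point'],r['score'],at_z('wrist',r['point'],0,o)) for r in pinpoint('saw_40','wrist')[:2]])
E
```

```text
t: 19.17
tcp_pos: [0.4827, -0.1804, 0.1235]
eef_rot: [0.1, 0.995, 0.0, -0.001]
contact_force: [0.0, 0.2, 0.2]
finger_gap: 0.0747
t 19.17 tcp [ 0.4827 -0.1804  0.1235] gap 0.0747 F [0.  0.2 0.2] units [-0.08  0.03  4.46] tilt [ 9.98e-02  9.95e-01  4.00e-04 -8.00e-04]
[[212.4560911 327.6816009]] [([282.8, 549.0], 0.59, array([0.61206905, 0.00633446, 0.        ])), ([189.6, 328.2], 0.57, array([ 0.48151915, -0.17880952,  0.        ]))]
```

View pics/w9.png

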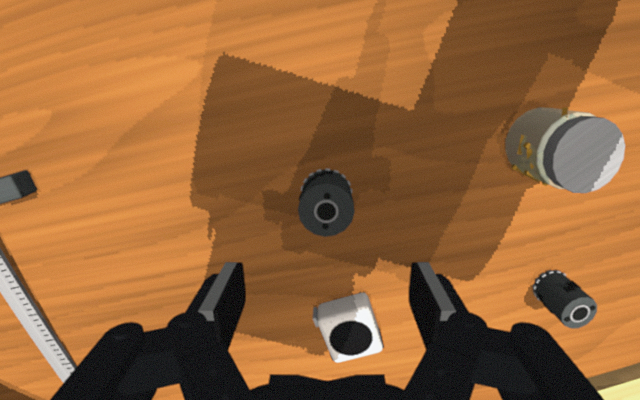

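```bash
python3 -m pendant '[{"rx":0,"ry":0,"rz":0,"dx":-0.06,"dy":0,"dz":0.4,"jaw":75},{"rx":0,"ry":0,"rz":0,"dx":0,"dy":0,"dz":1,"jaw":75},{"rx":0,"ry":0,"rz":0,"dx":0,"dy":0,"dz":1,"jaw":75},{"rx":0,"ry":0,"rz":0,"dx":0,"dy":0,"dz":1,"jaw":75},{"rx":0,"ry":0,"rz":0,"dx":0,"dy":0,"dz":0.7,"jaw":75},{"rx":0,"ry":0,"rz":0,"dx":0,"dy":0,"dz":0.3,"jaw":75},{"rx":0,"ry":0,"rz":0,"dx":0,"dy":0,"dz":0,"jaw":30},{"rx":0,"ry":0,"rz":0,"dx":0,"dy":0,"dz":0,"jaw":30},{"rx":0,"ry":0,"rz":0,"dx":0,"dy":0,"dz":0,"jaw":30},{"rx":0,"ry":0,"rz":0,"dx":0,"dy":0,"dz":0,"jaw":30},{"rx":0,"ry":0,"rz":0,"dx":0,"dy":0,"dz":0,"jaw":30},{"rx":0,"ry":0,"rz":0,"dx":0,"dy":0,"dz":0,"jaw":30},{"rx":0,"ry":0,"rz":0,"dx":0,"dy":0,"dz":0,"jaw":30}]' 50
python3 rel.py .5588 .217 .14
```

```text
t: 20.35
tcp_pos: [0.4853, -0.1801, 0.0156]
eef_rot: [0.099, 0.995, -0.0, 0.001]
contact_force: [1.0, 3.2, 7.6]
finger_gap: 0.0389
t 20.35 tcp [ 0.4853 -0.1801  0.0156] gap 0.0389 F [1.  3.2 7.6] units [ 0.23 16.15 -4.98] tilt [ 9.870e-02  9.951e-01 -3.000e-04  9.000e-04]
```

```bash
python3 -m pendant '[{"rx":0,"ry":0,"rz":0,"dx":0,"dy":0,"dz":-0.6,"jaw":30},{"rx":0,"ry":0,"rz":0,"dx":0,"dy":0,"dz":-1,"jaw":30},{"rx":0,"ry":0,"rz":0,"dx":0,"dy":0,"dz":-1,"jaw":30},{"rx":0,"ry":0,"rz":0,"dx":0,"dy":0,"dz":-1,"jaw":30},{"rx":0,"ry":0,"rz":0,"dx":0,"dy":0.4,"dz":-1,"jaw":30},{"rx":0,"ry":0,"rz":0,"dx":0,"dy":1,"dz":-0.4,"jaw":30},{"rx":0,"ry":0,"rz":0,"dx":0,"dy":1,"dz":0,"jaw":30},{"rx":0,"ry":0,"rz":0,"dx":0,"dy":1,"dz":0,"jaw":30},{"rx":0,"ry":0,"rz":0,"dx":0,"dy":1,"dz":0,"jaw":30},{"rx":0,"ry":0,"rz":0,"dx":0,"dy":1,"dz":0,"jaw":30},{"rx":0,"ry":0,"rz":0,"dx":0,"dy":1,"dz":0,"jaw":30},{"rx":0,"ry":0,"rz":0,"dx":0,"dy":1,"dz":0,"jaw":30},{"rx":0,"ry":0,"rz":0,"dx":0,"dy":1,"dz":0,"jaw":30},{"rx":0,"ry":0,"rz":0,"dx":0,"dy":1,"dz":0,"jaw":30},{"rx":0,"ry":0,"rz":0,"dx":0,"dy":1,"dz":0,"jaw":30},{"rx":0,"ry":0,"rz":0,"dx":0,"dy":1,"dz":0,"jaw":30},{"rx":0,"ry":0,"rz":0,"dx":0,"dy":1,"dz":0,"jaw":30},{"rx":0,"ry":0,"rz":0,"dx":0.1,"dy":1,"dz":0,"jaw":30},{"rx":0,"ry":0,"rz":0,"dx":0.1,"dy":1,"dz":0,"jaw":30},{"rx":0,"ry":0,"rz":0,"dx":0,"dy":1,"dz":0,"jaw":30}]' 50
python3 -m pendant '[{"rx":0,"ry":0,"rz":0,"dx":0,"dy":0.5,"dz":0,"jaw":30},{"rx":0,"ry":0,"rz":0,"dx":0,"dy":0.2,"dz":0,"jaw":30},{"rx":0,"ry":0,"rz":0,"dx":0,"dy":0,"dz":0,"jaw":30},{"rx":0,"ry":0,"rz":0,"dx":0,"dy":0,"dz":0,"jaw":30}]' 50
python3 rel.py .5588 .217 .0336
python3 - <<'E'
from h import *
o=get_obs(); im=camera('wrist'); cv2.imwrite('pics/w10.png',im[:,:,::-1])
E
```

```text
t: 22.02
tcp_pos: [0.5552, 0.1997, 0.14]
eef_rot: [0.099, 0.995, 0.0, 0.0]
contact_force: [0.3, -0.8, -0.7]
finger_gap: 0.0392
t: 22.35
tcp_pos: [0.5588, 0.2148, 0.1395]
eef_rot: [0.099, 0.995, -0.0, -0.0]
contact_force: [-0.2, -0.4, -0.4]
finger_gap: 0.0389
t 22.35 tcp [0.5588 0.2148 0.1395] gap 0.0389 F [-0.2 -0.4 -0.4] units [0.02 0.09 4.24] tilt [ 9.880e-02  9.951e-01 -1.000e-04 -1.000e-04]
```

View pics/w10.png

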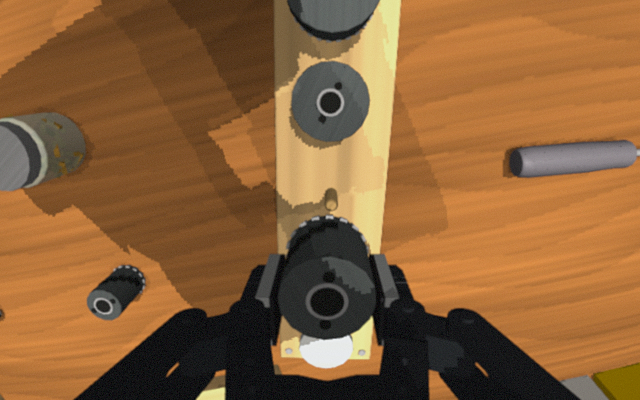

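saw_40 is held level at (300,325) with dowel_c behind it at (198,332). I'll lower it.

```bash
python3 -m pendant '[{"rx":0,"ry":0,"rz":0,"dx":0.02,"dy":0.09,"dz":0.5,"jaw":30},{"rx":0,"ry":0,"rz":0,"dx":0,"dy":0,"dz":0.9,"jaw":30},{"rx":0,"ry":0,"rz":0,"dx":0,"dy":0,"dz":0.9,"jaw":30},{"rx":0,"ry":0,"rz":0,"dx":0,"dy":0,"dz":0.8,"jaw":30},{"rx":0,"ry":0,"rz":0,"dx":0,"dy":0,"dz":0.6,"jaw":30},{"rx":0,"ry":0,"rz":0,"dx":0,"dy":0,"dz":0.35,"jaw":30},{"rx":0,"ry":0,"rz":0,"dx":0,"dy":0,"dz":0.15,"jaw":30},{"rx":0,"ry":0,"rz":0,"dx":0,"dy":0,"dz":0,"jaw":30},{"rx":0,"ry":0,"rz":0,"dx":0,"dy":0,"dz":0,"jaw":30}]' 50
python3 rel.py .5588 .217 .0336
```

```text
t: 23.15
tcp_pos: [0.5594, 0.2175, 0.0352]
eef_rot: [0.099, 0.995, 0.0, 0.0]
contact_force: [0.6, 0.1, -1.4]
finger_gap: 0.0391
t 23.15 tcp [0.5594 0.2175 0.0352] gap 0.0391 F [ 0.6  0.1 -1.4] units [ 0.02 -0.02  0.06] tilt [9.900e-02 9.951e-01 2.000e-04 4.000e-04]
```

```bash
python3 -m pendant '[{"rx":0,"ry":0,"rz":0,"dx":0,"dy":0,"dz":0.07,"jaw":30},{"rx":0,"ry":0,"rz":0,"dx":0,"dy":0,"dz":0,"jaw":30},{"rx":0,"ry":0,"rz":0,"dx":0,"dy":0,"dz":0,"jaw":48},{"rx":0,"ry":0,"rz":0,"dx":0,"dy":0,"dz":0,"jaw":70},{"rx":0,"ry":0,"rz":0,"dx":0,"dy":0,"dz":0,"jaw":70},{"rx":0,"ry":0,"rz":0,"dx":0,"dy":0,"dz":0,"jaw":70},{"rx":0,"ry":0,"rz":0,"dx":0,"dy":0,"dz":-0.3,"jaw":70},{"rx":0,"ry":0,"rz":0,"dx":0,"dy":0,"dz":-1,"jaw":70},{"rx":0,"ry":0,"rz":0,"dx":0,"dy":0,"dz":-1,"jaw":70},{"rx":0,"ry":0,"rz":0,"dx":0,"dy":0,"dz":-1,"jaw":70},{"rx":0,"ry":0,"rz":0,"dx":0,"dy":0,"dz":-0.9,"jaw":70},{"rx":0,"ry":0,"rz":0,"dx":0,"dy":0,"dz":-0.5,"jaw":70},{"rx":0,"ry":0,"rz":0,"dx":0,"dy":0,"dz":0,"jaw":70}]' 50
python3 rel.py .614 .0075 .12
python3 - <<'E'
from h import *
o=get_obs(); im=camera('wrist'); cv2.imwrite('pics/w11.png',im[:,:,::-1])
print(proj('wrist',[(.4884,.232,.062),(.5588,.217,.062),(.6292,.202,.048)],o))
E
```

```text
t: 24.23
tcp_pos: [0.56, 0.2182, 0.1538]
eef_rot: [0.099, 0.995, 0.001, 0.002]
contact_force: [0.8, -0.6, 0.1]
finger_gap: 0.07
t 24.23 tcp [0.56   0.2182 0.1538] gap 0.07 F [ 0.8 -0.6  0.1] units [-3.77 -7.84  1.35] tilt [9.870e-02 9.951e-01 9.000e-04 2.400e-03]
[[100.22863978 325.57104395]
 [202.39184356 324.47550847]
 [277.375034   323.69119172]]
```

View pics/w11.png

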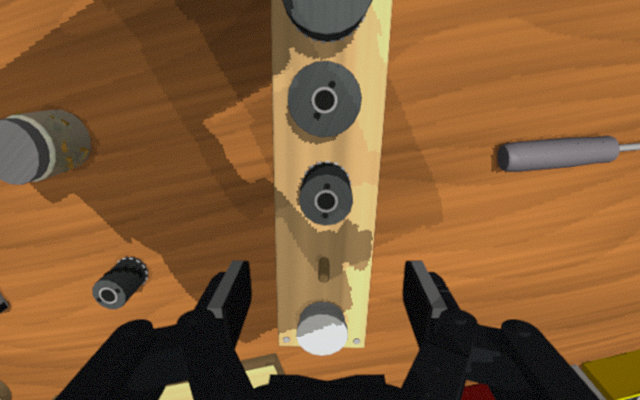

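saw_40 is flat on dowel_c at (201,326). Dowel_d's tip is at about (277,323), as predicted. Next is saw_32.

```bash
python3 -m pendant '[{"rx":0,"ry":0,"rz":0,"dx":-0.47,"dy":-0.98,"dz":0.1,"jaw":70},{"rx":0,"ry":0,"rz":0,"dx":-0.47,"dy":-0.98,"dz":0.1,"jaw":70},{"rx":0,"ry":0,"rz":0,"dx":-0.47,"dy":-0.98,"dz":0.1,"jaw":70},{"rx":0,"ry":0,"rz":0,"dx":-0.47,"dy":-0.98,"dz":0.1,"jaw":70},{"rx":0,"ry":0,"rz":0,"dx":-0.47,"dy":-0.98,"dz":0.1,"jaw":70},{"rx":0,"ry":0,"rz":0,"dx":-0.47,"dy":-0.98,"dz":0.1,"jaw":70},{"rx":0,"ry":0,"rz":0,"dx":-0.47,"dy":-0.98,"dz":0.1,"jaw":70},{"rx":0,"ry":0,"rz":0,"dx":-0.47,"dy":-0.98,"dz":0.1,"jaw":70},{"rx":0,"ry":0,"rz":0,"dx":0,"dy":0,"dz":0,"jaw":70},{"rx":0,"ry":0,"rz":0,"dx":0,"dy":0,"dz":0,"jaw":70}]' 50
python3 rel.py .614 .0075 .014
python3 - <<'E'
from h import *
o=get_obs(); im=camera('wrist'); cv2.imwrite('pics/w12.png',im[:,:,::-1])
print(proj('wrist',[(.614,.0075,.044)],o))
E
```

```text
t: 25.12
tcp_pos: [0.6122, 0.0061, 0.129]
eef_rot: [0.1, 0.995, 0.0, -0.001]
contact_force: [-0.1, -0.4, -0.2]
finger_gap: 0.0699
t 25.12 tcp [0.6122 0.0061 0.129 ] gap 0.0699 F [-0.1 -0.4 -0.2] units [-0.07  0.07  4.6 ] tilt [ 9.99e-02  9.95e-01  1.00e-04 -1.00e-03]
[[209.48340707 329.1670313 ]]
```

View pics/w12.png

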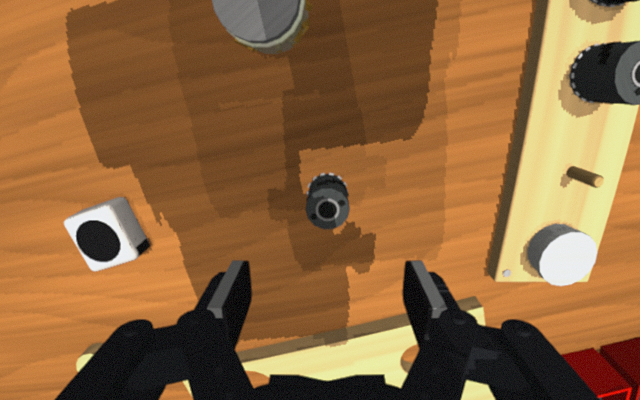

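saw_32's hole is at (209,328), against a prediction of (209.5, 329). I'll lower and grip.

```bash
python3 -m pendant '[{"rx":0,"ry":0,"rz":0,"dx":-0.05,"dy":0.05,"dz":0.4,"jaw":70},{"rx":0,"ry":0,"rz":0,"dx":0,"dy":0,"dz":1,"jaw":70},{"rx":0,"ry":0,"rz":0,"dx":0,"dy":0,"dz":1,"jaw":70},{"rx":0,"ry":0,"rz":0,"dx":0,"dy":0,"dz":1,"jaw":70},{"rx":0,"ry":0,"rz":0,"dx":0,"dy":0,"dz":0.8,"jaw":70},{"rx":0,"ry":0,"rz":0,"dx":0,"dy":0,"dz":0.4,"jaw":70},{"rx":0,"ry":0,"rz":0,"dx":0,"dy":0,"dz":0,"jaw":22},{"rx":0,"ry":0,"rz":0,"dx":0,"dy":0,"dz":0,"jaw":22},{"rx":0,"ry":0,"rz":0,"dx":0,"dy":0,"dz":0,"jaw":22},{"rx":0,"ry":0,"rz":0,"dx":0,"dy":0,"dz":0,"jaw":22},{"rx":0,"ry":0,"rz":0,"dx":0,"dy":0,"dz":0,"jaw":22},{"rx":0,"ry":0,"rz":0,"dx":0,"dy":0,"dz":0,"jaw":22},{"rx":0,"ry":0,"rz":0,"dx":0,"dy":0,"dz":0,"jaw":22},{"rx":0,"ry":0,"rz":0,"dx":0,"dy":0,"dz":0,"jaw":22}]' 45
python3 rel.py .6292 .202 .14
```

```text
t: 26.33
tcp_pos: [0.6147, 0.0083, 0.0166]
eef_rot: [0.099, 0.995, 0.0, 0.001]
contact_force: [-0.0, 1.5, 7.8]
finger_gap: 0.031
t 26.33 tcp [0.6147 0.0083 0.0166] gap 0.031 F [-0.   1.5  7.8] units [ 0.95  7.71 -4.94] tilt [9.880e-02 9.951e-01 2.000e-04 1.100e-03]
```

```bash
python3 -m pendant '[{"rx":0,"ry":0,"rz":0,"dx":0,"dy":0,"dz":-0.6,"jaw":22},{"rx":0,"ry":0,"rz":0,"dx":0,"dy":0,"dz":-1,"jaw":22},{"rx":0,"ry":0,"rz":0,"dx":0,"dy":0,"dz":-1,"jaw":22},{"rx":0,"ry":0,"rz":0,"dx":0,"dy":0,"dz":-1,"jaw":22},{"rx":0,"ry":0,"rz":0,"dx":0,"dy":0,"dz":-1,"jaw":22},{"rx":0,"ry":0,"rz":0,"dx":0.1,"dy":0.7,"dz":-0.4,"jaw":22},{"rx":0,"ry":0,"rz":0,"dx":0.12,"dy":1,"dz":0,"jaw":22},{"rx":0,"ry":0,"rz":0,"dx":0.12,"dy":1,"dz":0,"jaw":22},{"rx":0,"ry":0,"rz":0,"dx":0.12,"dy":1,"dz":0,"jaw":22},{"rx":0,"ry":0,"rz":0,"dx":0.12,"dy":1,"dz":0,"jaw":22},{"rx":0,"ry":0,"rz":0,"dx":0.12,"dy":1,"dz":0,"jaw":22},{"rx":0,"ry":0,"rz":0,"dx":0.12,"dy":1,"dz":0,"jaw":22},{"rx":0,"ry":0,"rz":0,"dx":0.12,"dy":0.7,"dz":0,"jaw":22},{"rx":0,"ry":0,"rz":0,"dx":0.12,"dy":0.3,"dz":0,"jaw":22},{"rx":0,"ry":0,"rz":0,"dx":0,"dy":0,"dz":0,"jaw":22},{"rx":0,"ry":0,"rz":0,"dx":0,"dy":0,"dz":0,"jaw":22}]' 45
python3 rel.py .6292 .202 .0346
python3 - <<'E'
from h import *
o=get_obs(); im=camera('wrist'); cv2.imwrite('pics/w13.png',im[:,:,::-1])
E
```

```text
t: 27.67
tcp_pos: [0.6257, 0.2017, 0.1404]
eef_rot: [0.098, 0.995, -0.0, -0.0]
contact_force: [0.2, -0.4, -0.2]
finger_gap: 0.0312
t 27.67 tcp [0.6257 0.2017 0.1404] gap 0.0312 F [ 0.2 -0.4 -0.2] units [-0.14  0.04  4.23] tilt [ 9.850e-02  9.951e-01 -1.000e-04 -0.000e+00]
```

View pics/w13.png

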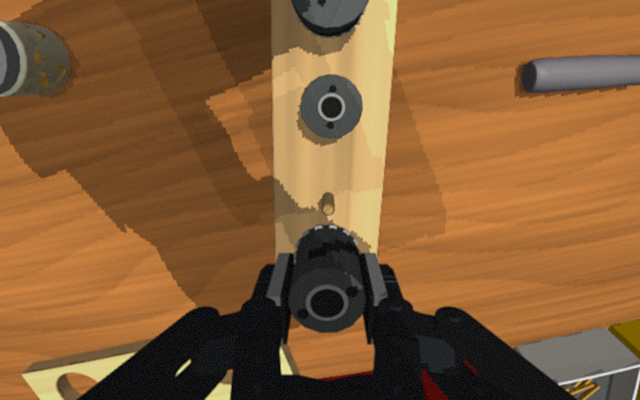

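saw_32 is held level at (303,325), with dowel_d at (202,328). I'll lower it.

```bash
python3 -m pendant '[{"rx":0,"ry":0,"rz":0,"dx":-0.14,"dy":0.02,"dz":0.3,"jaw":22},{"rx":0,"ry":0,"rz":0,"dx":0,"dy":0,"dz":0.9,"jaw":22},{"rx":0,"ry":0,"rz":0,"dx":0,"dy":0,"dz":0.9,"jaw":22},{"rx":0,"ry":0,"rz":0,"dx":0,"dy":0,"dz":0.8,"jaw":22},{"rx":0,"ry":0,"rz":0,"dx":0,"dy":0,"dz":0.6,"jaw":22},{"rx":0,"ry":0,"rz":0,"dx":0,"dy":0,"dz":0.4,"jaw":22},{"rx":0,"ry":0,"rz":0,"dx":0,"dy":0,"dz":0.25,"jaw":22},{"rx":0,"ry":0,"rz":0,"dx":0,"dy":0,"dz":0.04,"jaw":22},{"rx":0,"ry":0,"rz":0,"dx":0,"dy":0,"dz":0,"jaw":22}]' 45
python3 rel.py .6292 .202 .0346
```

```text
t: 28.47
tcp_pos: [0.6298, 0.2016, 0.0357]
eef_rot: [0.099, 0.995, 0.0, 0.0]
contact_force: [0.0, 0.5, -0.8]
finger_gap: 0.0312
t 28.47 tcp [0.6298 0.2016 0.0357] gap 0.0312 F [ 0.   0.5 -0.8] units [0.03 0.01 0.04] tilt [9.900e-02 9.951e-01 1.000e-04 1.000e-04]
```

```bash
python3 -m pendant '[{"rx":0,"ry":0,"rz":0,"dx":0,"dy":0,"dz":0.07,"jaw":22},{"rx":0,"ry":0,"rz":0,"dx":0,"dy":0,"dz":0,"jaw":22},{"rx":0,"ry":0,"rz":0,"dx":0,"dy":0,"dz":0,"jaw":40},{"rx":0,"ry":0,"rz":0,"dx":0,"dy":0,"dz":0,"jaw":65},{"rx":0,"ry":0,"rz":0,"dx":0,"dy":0,"dz":0,"jaw":65},{"rx":0,"ry":0,"rz":0,"dx":0,"dy":0,"dz":0,"jaw":65},{"rx":0,"ry":0,"rz":0,"dx":0,"dy":0,"dz":-0.3,"jaw":65},{"rx":0,"ry":0,"rz":0,"dx":0,"dy":0,"dz":-1,"jaw":65},{"rx":0,"ry":0,"rz":0,"dx":0,"dy":0,"dz":-1,"jaw":65},{"rx":0,"ry":0,"rz":0,"dx":0,"dy":0,"dz":-1,"jaw":65},{"rx":0,"ry":0,"rz":0,"dx":0,"dy":0,"dz":-1,"jaw":65},{"rx":0,"ry":0,"rz":0,"dx":0,"dy":0,"dz":-1,"jaw":65},{"rx":0,"ry":0,"rz":0,"dx":0.8,"dy":0.3,"dz":-0.8,"jaw":65},{"rx":0,"ry":0,"rz":0,"dx":0.8,"dy":0.3,"dz":-0.6,"jaw":65},{"rx":0,"ry":0,"rz":0,"dx":0.8,"dy":0.3,"dz":0,"jaw":65},{"rx":0,"ry":0,"rz":0,"dx":0.8,"dy":0.3,"dz":0,"jaw":65},{"rx":0,"ry":0,"rz":0,"dx":0,"dy":0,"dz":0,"jaw":65},{"rx":0,"ry":0,"rz":0,"dx":0,"dy":0,"dz":0,"jaw":65}]' 45
python3 rel.py .6292 .202 .0346
python3 - <<'E'
from h import *
o=get_obs(); im=camera('wrist'); cv2.imwrite('pics/w14.png',im[:,:,::-1])
print(proj('wrist',[(.418,.247,.062),(.4884,.232,.062),(.5588,.217,.062),(.6292,.202,.062)],o))
im=camera('scene'); cv2.imwrite('pics/s14.png',cv2.resize(im[150:340,250:470,::-1],None,fx=3,fy=3,interpolation=cv2.INTER_CUBIC))
E
```

```text
t: 29.97
tcp_pos: [0.5564, 0.2476, 0.2022]
eef_rot: [0.098, 0.995, 0.0, 0.0]
contact_force: [0.3, 0.1, 0.3]
finger_gap: 0.0651
t 29.97 tcp [0.5564 0.2476 0.2022] gap 0.0651 F [0.3 0.1 0.3] units [-3.21 -1.23  6.71] tilt [9.800e-02 9.952e-01 2.000e-04 4.000e-04]
[[ 12.43551807 289.86679908]
 [109.70774356 291.26085313]
 [194.27708669 292.80078645]
 [266.65919463 294.34496944]]
```

View pics/w14.png

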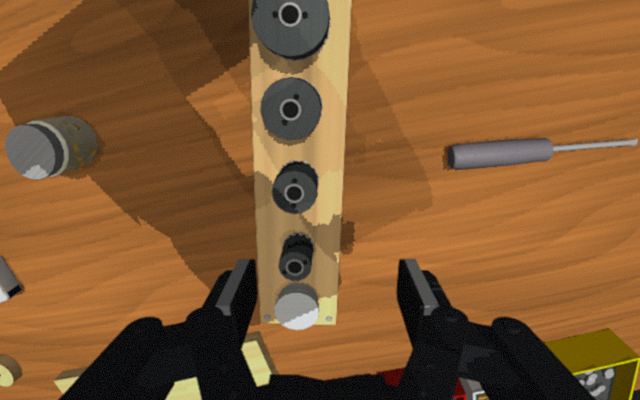

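View pics/s14.png

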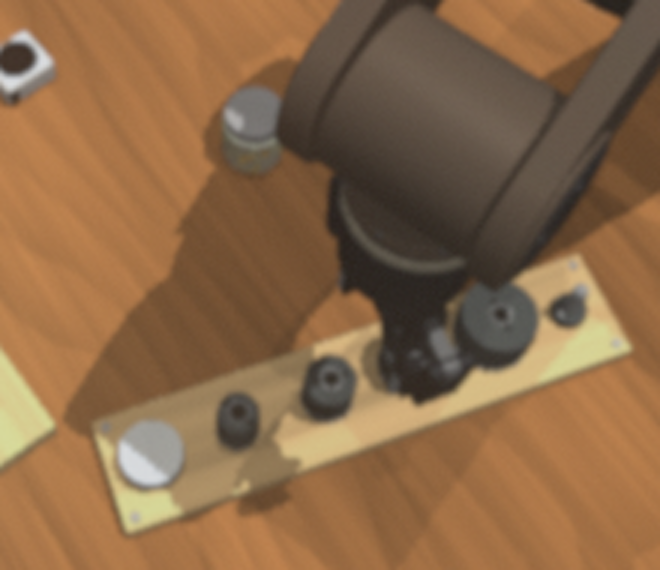

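All four hole tops are where a flat-standing saw predicts: (13,290), (109,291), (192,294) and (266,294). The jar is upright at (150,45) and the gripper is clear, so I'll hand in.

```bash
python3 -c "
from plant import *
print(finish_job(), get_obs()['t'])"
```

```text
the job is handed in; nothing more can be done
the job is handed in; nothing more can be done
```

The four hole saws are back on the dowel board, teeth down: saw_60 on dowel_a next to the arbor, then saw_50 on b, saw_40 on c and saw_32 on d by the tin. I handed the job in at about 30 s of the 102 s allowed.

- **Final check:** the last wrist picture shows each saw's top within about 2 pixels of where a flat-standing saw should appear. The jar is upright, and the gripper was about 14 cm above the saws and touching nothing.
- **Not fully seen:** the arm hid saw_50 in the last scene view, so its placing rests on the wrist pictures.
- **Anomalies:** the first move was refused because each row needs every field, and nothing moved. While gripping saws 50, 40 and 32 the wrist read about 7–8 N upwards. It cleared once I lifted and is far below the limits.

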